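# Load and set the jar pasteuriser

## Task

Get the fruit jars ready for pasteurising: stand the two squat fruit jars that are still on the worktop upright in the two empty cells of the pasteuriser, one per cell, and let go of them. Then put its clear lid on over the jars so that it sits fully down all round, and only then turn the dial until its pointer lines up with the tab of the marker ring. Keep the jars upright throughout, and do not move the marker ring or disturb the other things on the worktop.

Things in the scene. Friction and masses are not known exactly. Their poses are not given: they have to be found in the camera images.
- pasteuriser: fixed low white jar pasteuriser, 108 (x) x 372 (y) mm; origin on the worktop under the middle of its row of 3 open cells, z up. Cells at y = +80, 0, -80 mm, each 76 x 76 mm inside, floor 12, rim 57 mm above the worktop. Steel rim block 86 x 246 mm, inside a white shoulder 43 mm high that carries the lid. At the -y end a control head, 108 x 104 mm, 72 mm high, dial axis vertical at y = -186 mm
- cell_far (a point): centre of the floor of the cell at the end away from the dial (12 mm above the worktop); empty at the start. Axes as the pasteuriser
- cell_mid (a point): centre of the floor of the middle cell; empty at the start
- cell_near (a point): centre of the floor of the cell beside the control head; jar_c stands in it from the start and stays
- lid_seat (a point): centre of the shoulder on which the lid rests, 43 mm above the worktop: a seated lid has its origin here and its y along the pasteuriser's y (either way round)
- jar_a: one of two identical squat glass jars of red fruit, loose on the worktop, about 330 g: 86 mm high, body up to 70 mm across, round red screw lid (fixed on) 65 mm across, at 75 to 86 mm height. Origin at the centre of its underside, z up. Grip it across the lid, closing along the pasteuriser's x to clear the jars in the next cells; in a cell its top 41 mm stand above the rim
- jar_b: the other jar, the same as jar_a; either jar may go in either empty cell
- jar_c: a third such jar, already standing in cell_near; leave it there
- lid: loose clear plastic lift-off lid, 100 (x) x 260 (y) mm, 64 mm high without handle, about 280 g, lying open side down. Inside 92 x 252 x 60 mm: 3 mm of play all round on the steel rim block. Origin at the centre of its lower edge, z up. On top a black handle bar, 16 mm thick (x), 86 mm long (y), 79 to 96 mm above the lower edge, on two posts at y = +-36 mm
- lid_handle (a point): middle of the lid's handle bar, 87.5 mm above (23 mm above its top) the lid's lower edge; axes as the lid: close the fingers along its x
- dial (a joint): angle of the dial, 0 to 4.7 rad, growing clockwise as seen from above. The dial stays where it is left (friction about 0.06 N m). At 0 the pointer points 135 degrees anticlockwise (seen from above) from the pasteuriser's x
- dial_grip (a point): on the dial's axis, 101 mm above the worktop, 3 mm under the top of its black grip bar. The bar is 14 mm thick, 60 mm long and 26 mm high (78 to 104 mm above the worktop; a 64 mm round skirt lies beneath it). This frame turns with the dial: its x runs along the bar to the pointer; close the fingers along its y
- dial_pointer (a point): tip of the white pointer of the dial, 36 mm from the dial's axis, 77 mm above the worktop
- marker (a joint): angle of the marker ring round the dial, same axis, zero and direction as the dial's: the pointer meets the tab when both joints read the same. The ring is stiff (0.4 N m)
- marker_tip (a point): inner end of the marker ring's raised black tab (14 x 8 mm, with a white line), 36 mm from the dial's axis, 77 mm above the worktop; lies level with dial_pointer and coincides with it when the dial is set
- tin: bystander: food tin, 57 mm across, 72 mm high; origin under its centre
- spice_jar: bystander: slim spice jar with a black cap, 45 mm across, 105 mm high; origin under its centre
- mug: bystander: white mug, 83 x 115 mm, 86 mm high; origin under its centre

How it is judged (in metres and radians):
On the way, in this order (a step that is already met when the one before it is completed fails the run):
1. the two loose jars stand upright in the two empty cells, one in each, released (distance between jar_c and cell_near below 0.012 m and angle between jar_c's own z axis and vertical below 0.08 rad and (((distance between jar_a and cell_far below 0.012 m and angle between jar_a's own z axis and vertical below 0.08 rad) and (distance between jar_b and cell_mid below 0.012 m and angle between jar_b's own z axis and vertical below 0.08 rad)) or ((distance between jar_b and cell_far below 0.012 m and angle between jar_b's own z axis and vertical below 0.08 rad) and (distance between jar_a and cell_mid below 0.012 m and angle between jar_a's own z axis and vertical below 0.08 rad))) and contact force between the fingers and jar_a below 0.1 N and contact force between the fingers and jar_b below 0.1 N), for 0.2 s.
2. the lid sits fully down on the shoulder over the three jars, released (distance between jar_c and cell_near below 0.012 m and angle between jar_c's own z axis and vertical below 0.08 rad and (((distance between jar_a and cell_far below 0.012 m and angle between jar_a's own z axis and vertical below 0.08 rad) and (distance between jar_b and cell_mid below 0.012 m and angle between jar_b's own z axis and vertical below 0.08 rad)) or ((distance between jar_b and cell_far below 0.012 m and angle between jar_b's own z axis and vertical below 0.08 rad) and (distance between jar_a and cell_mid below 0.012 m and angle between jar_a's own z axis and vertical below 0.08 rad))) and distance between lid and lid_seat below 0.007 m and z of lid in the frame of lid_seat below 0.004 m and angle between lid's own z axis and vertical below 0.035 rad and angle between the y axis of lid and the y axis of pasteuriser, either way round below 0.06 rad and contact force between the fingers and lid below 0.1 N), for 0.2 s.
3. the dial's pointer is at the marker's tab (distance between jar_c and cell_near below 0.012 m and angle between jar_c's own z axis and vertical below 0.08 rad and (((distance between jar_a and cell_far below 0.012 m and angle between jar_a's own z axis and vertical below 0.08 rad) and (distance between jar_b and cell_mid below 0.012 m and angle between jar_b's own z axis and vertical below 0.08 rad)) or ((distance between jar_b and cell_far below 0.012 m and angle between jar_b's own z axis and vertical below 0.08 rad) and (distance between jar_a and cell_mid below 0.012 m and angle between jar_a's own z axis and vertical below 0.08 rad))) and distance between lid and lid_seat below 0.007 m and z of lid in the frame of lid_seat below 0.004 m and angle between lid's own z axis and vertical below 0.035 rad and angle between the y axis of lid and the y axis of pasteuriser, either way round below 0.06 rad and distance between dial_pointer and marker_tip below 0.004 m), for 0.2 s.
At the end, for the whole second after the job is handed in: Three jars upright (0.08 rad), one per cell, within 12 mm of the cell floor centres; lid down on the shoulder (within 7 mm of lid_seat, under 4 mm above it, level to 0.035 and aligned to 0.06 rad); pointer tip within 4 mm (about 6 degrees) of the marker tip; all released and at rest (all of step 3 and linear speed of each of jar_a, jar_b, lid below 0.02 m/s); the robot touches nothing.
It fails at once if a jar is tipped more than 35 degrees (angle between any of jar_a, jar_b, jar_c's own z axis and vertical above 0.6 rad).
It fails at once if the marker ring is moved (more than 3 mm at its tip) (distance of marker_tip from where it was at the start of the episode above 0.003 m).
It fails at once if a bystander is pushed more than 30 mm (distance of any of tin, spice_jar, mug from where it was at the start of the episode above 0.03 m).
It also fails if it takes over 72 s, if anything falls off the work surface, if the arm or the gripper's body presses on something with over 40 N, if the wrist force passes 120 N, or if a joint passes its speed limit or range.

## Robot

A 7-joint arm with a two-finger parallel gripper is mounted at the origin on a cart in front of the work surface, level with it; the furniture and walls round the work are solid. World frame = base frame: x ahead of the robot, y to its left, z up, the work surface at z = 0. Lengths are in mm, angles in rad, forces in N, time in s.
With the tool pointing down it reaches from about 400 to 850 mm from the base axis. Payload 6.9 kg.
Tool frame: the origin (TCP) lies midway between the tips of the shut fingers; the grasp point (between the pads) lies 19 mm behind it; z points along the fingers, y is the line along which they close (so a half turn about z gives the same grasp; the last joint's range is limited). The gripper opens to 85 mm and grips with 20 to 120 N. Pads are 22 mm wide; open, the fingers measure 114 mm over their backs; the gripper's body (76 mm by 85 mm) begins 54 mm behind the grasp point. The pads swing forward as they close: fully open they stand 13 mm farther back than shut.
Start: joints at [1.234, 0.507, -0.238, 1.5, 0.126, 1.149, -0.155], TCP at [267.765, -564.723, 194.175] pointing down, gripper open.
Joint ranges: [-3.08, 3.08], [-0.24, 2.05], [-1.43, 1.35], [0, 2.5], [-1.52, 4.66], [0.17, 1.96], [-2.89, 2.89]. Speed limits (rad/s): [2.39, 2.39, 3.14, 3.14, 3.14, 3.14, 3.14].

## Interface

Orientations are given as a unit quaternion [w, x, y, z].
In Python, from rig import robot gives the robot as it stands.
- The arm moves only by the shell command python3 steer.py 'ROWS' [FORCE]. ROWS is one flat JSON list of numbers that holds 1 to 5 rows one after another, with no inner brackets; each row has 7 numbers: dx, dy, dz in units of 50 mm, then a rotation vector rx, ry, rz in units of 0.05 rad, then the finger opening in mm; each row is the pose to reach, as a shift and turn from the pose commanded when the command began, along the tool's axes at that moment; what a row does not reach only later rows make up. A row lasts 1/12 s, in which the tool goes at most 41.7 mm and 0.125 rad, less where a joint would pass 70% of its speed; a pose out of reach is approached as far as the arm can. The fingers move at their own pace and stop on an object; FORCE is the grip in N (left out, the last holds). Time passes only in rows, so rows that do not move let the fingers close. It prints the time, the measured TCP pose, the force, the opening and the grip force at its end. Input that does not fit is refused with a message, and nothing moves.
- robot.observe(): the state, without advancing time (a new reading comes with each control period).
- robot.capture(name): name is "scene" or "top" or "wrist"; returns a dict with "image" (420x560x3 uint8, red, green, blue), "fx", "fy", "cx", "cy" (pixels), "position" and "orientation" of the camera in the world. Camera axes: x right, y down, z forward; pixel columns grow to the right and rows downward; lengths in mm; the calibration is good to about 2 mm. The wrist camera is an equidistant fisheye: a pixel r from the principal point sees the ray r / f radians off the axis. A picture is of the moment at which its call begins. There is no depth.
- robot.finish_job(): hands the job in; it is judged then, once.
The state is a dict: "clock": time; "joints": joint angles; "dq": joint speeds; "tau": joint torques, N m; "tool_pos": TCP position; "tool_rot": TCP orientation; "wrist_force": force on the tool from outside, world axes, zero at the start; "moment": the same for the moment, N m; "gripper_width": finger opening in mm; "grasp_force": force on a finger pad.
Only numpy, scipy, OpenCV 4.12 (cv2) and the standard library are available. Lean on these libraries where they do the work, as an engineer would, in place of code of your own. Each camera call takes 0.05 s, during which the arm holds its last target. There are 200 camera calls.

## Working session

There is one attempt and no reset: what is moved stays moved. The work goes in short steps, Python scripts to look and compute and a shell command to move; the robot and the scene stay as the last step left them, time stands still between calls to the robot, and variables do not carry over. Pictures are saved under pics/ and viewed, at most 10 in all, crops included, and the job is handed in when it is done.

```bash
ls; mkdir -p pics; python3 - <<'E'
from rig import robot
import cv2,json
for n in ("scene","top"):
    c=robot.capture(n); cv2.imwrite(f"pics/{n}0.png",cv2.cvtColor(c["image"],cv2.COLOR_RGB2BGR))
    c.pop("image"); print(n,c)
s=robot.observe(); print(s)
E
```

```text
pics
rig.py
steer.py
scene {'fx': 500.184745291249, 'fy': 500.184745291249, 'cx': 279.18393391437405, 'cy': 198.7422241391752, 'position': array([-227.20335108,  981.00434019,  708.22528579]), 'orientation': array([ 0.17106433, -0.24995861,  0.80439748, -0.51107963])}
top {'fx': 419.3371486552974, 'fy': 419.3371486552974, 'cx': 276.01876003899355, 'cy': 208.98092511358078, 'position': array([ 408.59959301,  -96.63318148, 1082.2278193 ]), 'orientation': array([ 0.04053484, -0.69528726,  0.71627543, -0.04338282])}
{'clock': 0.1, 'joints': array([ 1.23351574,  0.50823985, -0.23752985,  1.50102934,  0.12568834,
        1.14893129, -0.15478739]), 'dq': array([ 0.00195255, -0.00119411, -0.00039632, -0.00090655, -0.00034982,
       -0.0008247 , -0.00232018]), 'tau': array([-3.86290703e-03, -6.21840334e+01, -2.19447568e+00, -2.50207579e+01,
        1.24929761e-02,  7.83038966e-03,  1.96980659e-05]), 'tool_pos': array([ 267.4945433 , -564.28851414,  193.42646558]), 'tool_rot': array([-7.87840681e-04,  9.75590839e-01,  2.19594758e-01, -1.90311702e-04]), 'wrist_force': array([-0.90207959,  0.06179756,  0.50811233]), 'moment': array([-0.04447895,  0.07354349, -0.0054346 ]), 'grasp_force': 0.0, 'gripper_width': 85.57997373092117}
```

View pics/scene0.png

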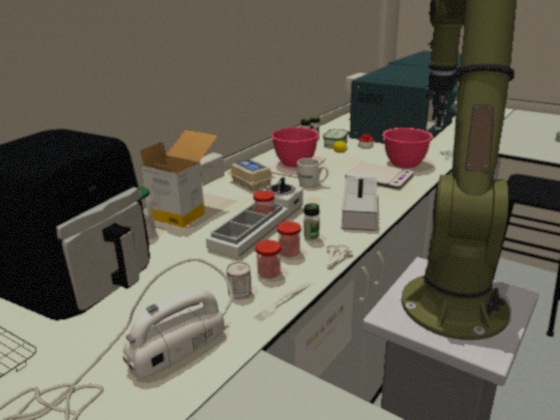

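View pics/top0.png

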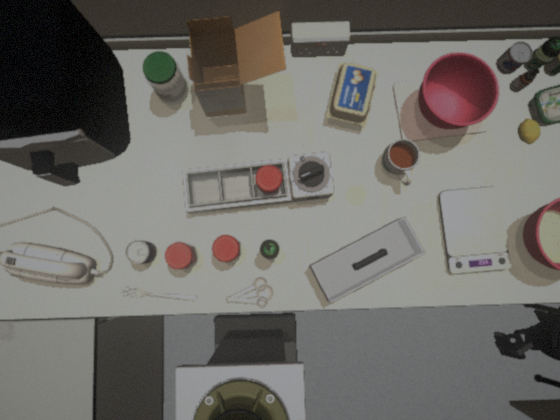

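The scene view shows the pasteuriser (about 210–300, 185–250), the jars at (268,257) and (289,238), and the lid at (360,200). The top view shows the jar lids at (179,255) and (226,249), the cells at (204,187) and (237,183), jar_c at (269,180), the dial at (311,174) and the lid handle at (370,259). Next I'll enlarge both.

```bash
python3 - <<'E'
import cv2
def crop(f,x0,y0,w,h,s,o):
    i=cv2.imread(f)[y0:y0+h,x0:x0+w]; i=cv2.resize(i,None,fx=s,fy=s,interpolation=cv2.INTER_CUBIC)
    i=cv2.convertScaleAbs(i,alpha=1.2)
    for k in range(0,w,10): cv2.putText(i,str(x0+k),(int(k*s),8),0,.3,(0,255,255)) if k%20==0 else 0; cv2.line(i,(int(k*s),8),(int(k*s),14),(0,255,255))
    for k in range(0,h,10): cv2.putText(i,str(y0+k),(0,int(k*s)+4),0,.3,(0,255,255)); cv2.line(i,(18,int(k*s)),(24,int(k*s)),(0,255,255))
    cv2.imwrite(o,i)
crop("pics/top0.png",170,145,260,165,3.05,"pics/topc.png")
crop("pics/scene0.png",200,165,190,125,4.2,"pics/scenec.png")
E
```

```text
(no output)
```

View pics/topc.png

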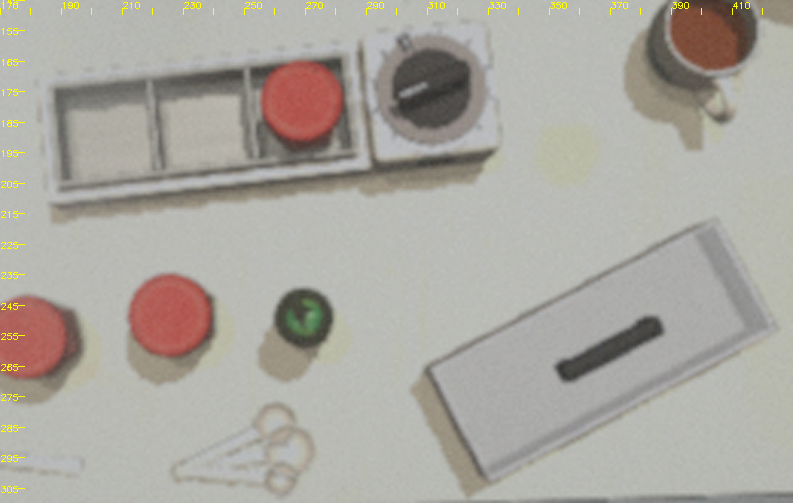

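View pics/scenec.png

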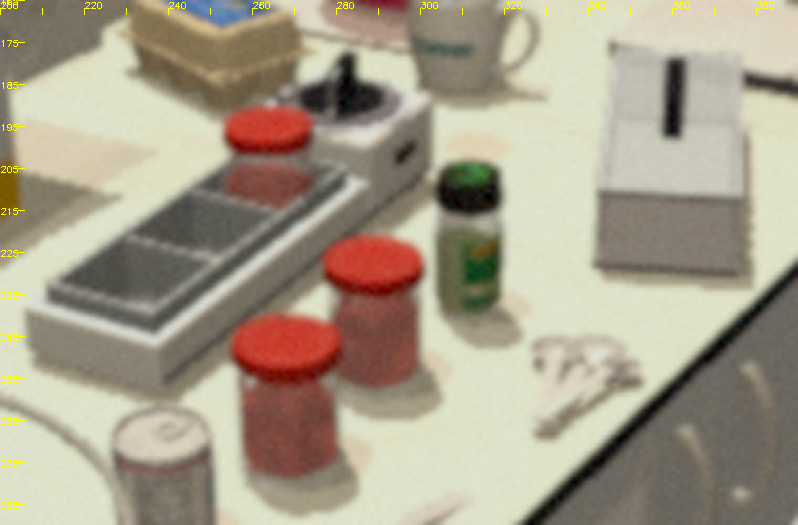

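Readings in crop coordinates:
- **Top crop:** jar_b lid is centred at (171,315), jar_c lid at (302,101), the dial at (432,89), the marker tab at (403,43), and the lid handle ends at (568,371) and (653,326).
- **Scene crop:** jar tops are at (287,341) and (373,258), jar_c at (268,123), and the handle ends at (677,60) and (673,135).

I'll triangulate these.

```bash
cat > h.py <<'E'
import numpy as np, cv2
from scipy.spatial.transform import Rotation as R
from scipy.optimize import least_squares
CAM={'scene':(500.185,279.184,198.742,[-227.203,981.004,708.225],[0.17106433,-0.24995861,0.80439748,-0.51107963]),
'top':(419.337,276.019,208.981,[408.6,-96.633,1082.228],[0.04053484,-0.69528726,0.71627543,-0.04338282])}
def rot(q): return R.from_quat([q[1],q[2],q[3],q[0]])
def proj(n,P):
    f,cx,cy,p,q=CAM[n]; c=rot(q).inv().apply(np.atleast_2d(P)-p); return np.c_[f*c[:,0]/c[:,2]+cx,f*c[:,1]/c[:,2]+cy]
def ray(n,uv):
    f,cx,cy,p,q=CAM[n]; uv=np.atleast_2d(uv); d=rot(q).apply(np.c_[(uv[:,0]-cx)/f,(uv[:,1]-cy)/f,np.ones(len(uv))]); return np.array(p),d
def onz(n,uv,z):
    p,d=ray(n,uv); return p+d*((z-p[2])/d[:,2])[:,None]
def tri(a,b,z=80):  # a px in top, b px in scene
    r=least_squares(lambda P:np.r_[(proj('top',P)-a)[0],(proj('scene',P)-b)[0]],onz('top',a,z)[0]); return r.x,np.abs(r.fun).max()
T=lambda x,y:np.array([170+x/3.05,145+y/3.05]); S=lambda x,y:np.array([200+x/4.2,165+y/4.2])
def fishray(c,uv):
    x=(uv[0]-c['cx'])/c['fx']; y=(uv[1]-c['cy'])/c['fy']; t=np.hypot(x,y)
    return np.array(c['position']),rot(c['orientation']).apply([np.sin(t)*x/t,np.sin(t)*y/t,np.cos(t)])
def fishz(c,uv,z):
    p,d=fishray(c,uv); return p+d*(z-p[2])/d[2]
def fishproj(c,P):
    v=rot(c['orientation']).inv().apply(np.array(P)-c['position']); t=np.arctan2(np.hypot(v[0],v[1]),v[2]); a=np.hypot(v[0],v[1])
    return np.array([c['cx']+c['fx']*t*v[0]/a,c['cy']+c['fy']*t*v[1]/a])
E
python3 - <<'E'
from h import *
np.set_printoptions(precision=1,suppress=True)
im=cv2.imread('pics/top0.png').astype(int); m=((im[...,2]>110)&(im[...,1]<90)&(im[...,2]-im[...,1]>50)).astype(np.uint8)
n,_,st,ce=cv2.connectedComponentsWithStats(m[:300,:300])
for i in range(1,n):
    if st[i,4]>200: print('red',st[i],ce[i])
for nm,a,b in [('a',T(27,337),S(287,341)),('b',T(171,315),S(373,258)),('c',T(302,101),S(268,123)),('h1',T(568,371),S(673,135)),('h2',T(653,326),S(677,60)),
 ('div1near',T(158,172),S(215,260)),('div1far',T(150,80),S(125,238)),('div2near',T(255,162),S(275,208)),('BL',T(62,189),S(153,330)),('TL',T(52,88),S(47,290)),('BR',T(357,157),S(365,183))]:
    print(nm,*tri(a,b))
for nm,a,z in [('dial',T(432,89),90),('tab',T(403,43),77),('head corners',[T(362,38),T(485,22),T(498,147),T(372,162)],72),('rim',[T(52,88),T(352,57),T(357,157),T(62,189)],57),('lidtop',[T(428,367),T(710,220),T(775,325),T(487,482)],64)]: print(nm,onz('top',a,z))
E
```

```text
red [256 165  26  26 529] [268.5 177.6]
red [213 235  26  26 528] [225.3 248. ]
red [165 243  26  25 484] [178.2 255.2]
a [423.1 129.7  85.9] 0.31073402107102766
b [437.2  18.3  87.3] 0.06368051062463564
c [599.6 -88.2 100.5] 0.24746930594920968
h1 [ 384.3 -291.1   66.3] 0.2229791775376384
h2 [ 416.2 -352.9   96.4] 0.8928076404885701
div1near [554.1  30.8  57.3] 0.27456468937663203
div1far [629.6  35.9  54.8] 0.23291705187062917
div2near [560.5 -47.3  60.9] 0.8769051751536381
BL [543.4 110.3  46. ] 0.07905481024468486
TL [626.3 116.8  52.7] 0.0450645906778675
BR [ 558.  -134.    46.5] 2.673075590337362
dial [[ 608.7 -190.6   90. ]]
tab [[ 649.6 -170.1   77. ]]
head corners [[ 655.8 -137.5   72. ]
 [ 666.2 -237.4   72. ]
 [ 563.7 -243.2   72. ]
 [ 554.5 -142.1   72. ]]
rim [[ 625.3  115.8   57. ]
 [ 643.9 -129.4   57. ]
 [ 561.1 -130.8   57. ]
 [ 542.1  108.2   57. ]]
lidtop [[ 391.  -181.    64. ]
 [ 500.8 -411.3   64. ]
 [ 415.8 -457.4   64. ]
 [ 300.7 -223.6   64. ]]
```

```bash
cat > go.py <<'E'
import sys
from h import *; from rig import robot
# usage: go.py x y z toolx_angle : prints row (tool axes) from measured pose
x,y,z,a=map(float,sys.argv[1:5]); s=robot.observe(); Rc=rot(s['tool_rot'])
Rt=R.from_matrix(np.c_[[np.cos(a),np.sin(a),0],[np.sin(a),-np.cos(a),0],[0,0,-1]])
d=Rc.inv().apply(np.array([x,y,z])-s['tool_pos']); w=(Rc.inv()*Rt).as_rotvec()
print('d',d.round(1),'w',w.round(3),'| t',round(s['clock'],2),'pos',s['tool_pos'].round(1),'J',s['joints'].round(2),'F',np.round(s['wrist_force'],1),'w',round(s['gripper_width'],1))
E
python3 go.py 440 75 330 1.648
```

```text
d [ 429.8 -503.9 -135.8] w [-1.000e-03 -1.000e-03 -1.205e+00] | t 0.1 pos [ 267.5 -564.3  193.4] J [ 1.23  0.51 -0.24  1.5   0.13  1.15 -0.15] F [-0.9  0.1  0.5] w 85.6
```
Do rise first a bit, then target. Rotation -1.205 over 17 rows.

Units first: shifts go in units of 50 mm and turns go in units of 0.05 rad. So -120 mm is -2.4, -110 mm is -2.2, -0.3 rad is -6.

```bash
python3 steer.py '[0, 0, -0.8, 0, 0, 0, 85, 0, 0, -1.6, 0, 0, 0, 85, 0.5, -0.6, -2, 0, 0, -2, 85, 1, -1.2, -2.2, 0, 0, -4, 85, 1.5, -1.8, -2.4, 0, 0, -6, 85]'; python3 go.py 440 75 330 1.648
```

```text
clock: 0.52
tool_pos: [297.2, -450.2, 314.8]
tool_rot: [0.0, 0.931, 0.365, 0.0]
wrist_force: [1.4, 0.4, -1.1]
gripper_width: 85.1
grasp_force: 0.0
d [ 461.5 -288.6  -15.4] w [ 0.001  0.    -0.902] | t 0.52 pos [ 297.2 -450.2  314.8] J [ 1.18  0.3  -0.34  1.5   0.1   1.35  0.01] F [ 1.4  0.4 -1.1] w 85.1
```

To row units: 462 mm is 9.24, -289 mm is -5.78, -0.9 rad is -18.

```bash
python3 steer.py '[9.24, -5.78, -0.3, 0, 0, -18, 85, 9.24, -5.78, -0.3, 0, 0, -18, 85, 9.24, -5.78, -0.3, 0, 0, -18, 85, 9.24, -5.78, -0.3, 0, 0, -18, 85, 9.24, -5.78, -0.3, 0, 0, -18, 85]'; python3 go.py 440 75 330 1.648
```

```text
clock: 0.93
tool_pos: [352.2, -248.4, 319.8]
tool_rot: [-0.0, 0.773, 0.634, -0.0]
wrist_force: [0.5, 0.8, 1.0]
gripper_width: 85.2
grasp_force: 0.0
d [334.4  22.8 -10.3] w [-0.     0.    -0.274] | t 0.93 pos [ 352.2 -248.4  319.8] J [ 1.04  0.13 -0.55  1.73  0.07  1.31  0.27] F [0.5 0.8 1. ] w 85.2
```

To row units: 334 mm is 6.68, 23 mm is 0.46, -0.274 rad is -5.48.

```bash
python3 steer.py '[6.68, 0.46, -0.2, 0, 0, -5.48, 85, 6.68, 0.46, -0.2, 0, 0, -5.48, 85, 6.68, 0.46, -0.2, 0, 0, -5.48, 85, 6.68, 0.46, -0.2, 0, 0, -5.48, 85, 6.68, 0.46, -0.2, 0, 0, -5.48, 85]' >/dev/null; python3 go.py 440 75 330 1.648;  python3 steer.py '[2.84, 0.2, 0, 0, 0, 0, 85, 2.84, 0.2, 0, 0, 0, 0, 85, 2.84, 0.2, 0, 0, 0, 0, 85, 2.84, 0.2, 0, 0, 0, 0, 85, 2.84, 0.2, 0, 0, 0, 0, 85]' >/dev/null; python3 go.py 440 75 330 1.648; python3 - <<'E'
from rig import robot
import cv2,pickle
c=robot.capture("wrist"); cv2.imwrite("pics/w1.png",cv2.cvtColor(c["image"],cv2.COLOR_RGB2BGR)); pickle.dump(c,open('w1.pkl','wb'))
c.pop("image"); print(c)
E
```

```text
d [120.4  40.7  -3.8] w [ 0.     0.001 -0.007] | t 1.35 pos [407.9 -48.  326.3] J [ 0.75  0.1  -0.77  1.75  0.07  1.32  0.03] F [ 0.5 -0.3  0.2] w 85.1
d [-24.8  31.   -3.6] w [ 0.001 -0.002  0.002] | t 1.77 pos [407.2  97.3 326.4] J [ 0.5   0.13 -0.9   1.74  0.1   1.32 -0.35] F [0.2 0.5 0.3] w 85.0
{'fx': 325.19226210127806, 'fy': 325.19226210127806, 'cx': 277.8744644455797, 'cy': 212.3967808106738, 'position': array([400.4190624 , 178.59644359, 506.13784452]), 'orientation': array([0.15701684, 0.98681114, 0.0388144 , 0.00655228])}
```

View pics/w1.png

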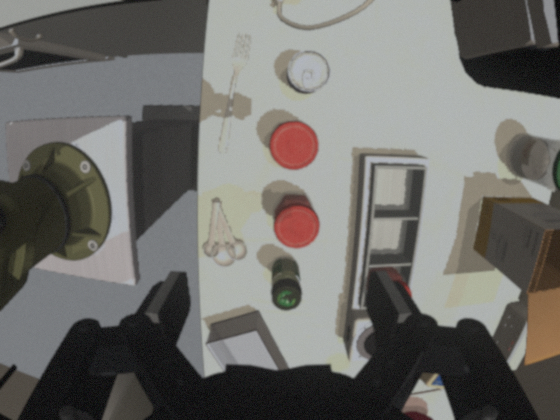

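The wrist view shows jar_a's lid at (294,145), jar_b's at (297,225), and the steel rim spanning x 358–428 and y 155–310. I'll refine from these and enlarge the rim.

```bash
python3 - <<'E'
from h import *; import pickle
np.set_printoptions(precision=1,suppress=True)
c=pickle.load(open('w1.pkl','rb')); im=c['image'].astype(int)
m=((im[...,0]>110)&(im[...,1]<90)&(im[...,0]-im[...,1]>50)).astype(np.uint8)
n,_,st,ce=cv2.connectedComponentsWithStats(m)
tops={'a':T(27,337),'b':T(171,315)}
for i in range(1,n):
    if st[i,4]>600: print(st[i],ce[i],fishz(c,ce[i],86))
print('top z86',onz('top',[[178.2,255.2],[225.3,248.0],[268.5,177.6]],84))
def tri2(uw,ut):
    p,d=fishray(c,uw); q,e=ray('top',ut); e=e[0]/np.linalg.norm(e[0])
    s=np.linalg.lstsq(np.c_[d,-e],q-p,rcond=None)[0]; return (p+d*s[0]+q+e*s[1])/2, np.linalg.norm(p+d*s[0]-q-e*s[1])
print('a',*tri2((294,145),(178.3,255)),'b',*tri2((297,225),(225.5,248.2)))
i=cv2.cvtColor(c['image'],cv2.COLOR_RGB2BGR)[145:315,340:450]; i=cv2.resize(i,None,fx=3.5,fy=3.5,interpolation=cv2.INTER_CUBIC); cv2.imwrite('pics/w1c.png',cv2.convertScaleAbs(i,alpha=1.3))
E
```

```text
[ 270  122   47   47 1613] [293.7 145.2] [424.7 134.5  86. ]
[ 275  206   44   41 1387] [296.4 225.5] [438.5  24.9  86. ]
top z86 [[424.4 132.1  84. ]
 [438.1  20.5  84. ]
 [604.6 -86.5  84. ]]
a [425.3 133.7  76.1] 0.6362916955930592 b [439.1  21.3  74.4] 2.47138887279586
```

View pics/w1c.png

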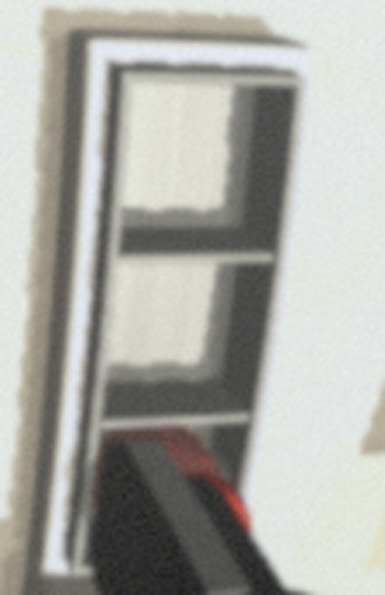

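```bash
python3 - <<'E'
from h import *; import pickle
np.set_printoptions(precision=1,suppress=True)
c=pickle.load(open('w1.pkl','rb')); W=lambda x,y:np.array([340+x/3.5,145+y/3.5])
o=[('top',T(158,172),(-38,40,57)),('top',T(150,80),(38,40,57)),('top',T(255,162),(-38,-40,57)),('top',T(246,70),(38,-40,57)),
('top',T(52,88),(43,123,57)),('top',T(62,189),(-43,123,57)),('top',T(432,89),(0,-186,100)),
('top',T(362,38),(54,-134,72)),('top',T(485,22),(54,-238,72)),('top',T(498,147),(-54,-238,72)),('top',T(372,162),(-54,-134,72)),
('w',W(118,255),(-38,40,57)),('w',W(274,257),(38,40,57)),('w',W(102,424),(-38,-40,57)),('w',W(250,419),(38,-40,57)),('w',W(120,70),(-43,123,57)),('w',W(303,76),(43,123,57)),
('scene',S(215,260),(-38,40,57)),('scene',S(125,238),(38,40,57)),('scene',S(275,208),(-38,-40,57)),('scene',S(180,192),(38,-40,57)),('scene',S(153,330),(-43,123,57)),('scene',S(47,290),(43,123,57))]
def pt(v,p):
    return np.r_[R.from_euler('z',v[2]).apply(np.r_[p[:2],0])[:2]+v[:2],p[2]]
def f(v,names,offs=False):
    r=[]
    for n,uv,p in o:
        if n in names:
            q=fishproj(c,pt(v,p)) if n=='w' else proj(n,pt(v,p))[0]; r.append(q-uv)
    return np.ravel(r)
for N in (('top',),('w',),('scene',),('top','w','scene')):
    r=least_squares(lambda v:f(v,N),[593,-9,.0775],x_scale=[1,1,.01],loss='soft_l1'); print(N,r.x.round(4)); 
    if len(N)!=2: print(r.fun.reshape(-1,2).round(1).tolist())
E
```

```text
('top',) [594.3  -6.    0.1]
[[-0.1, 0.2], [-0.4, 0.3], [0.3, -0.1], [0.1, 0.1], [-1.7, -0.7], [-2.0, 0.3], [0.7, -1.0], [-1.0, -1.2], [0.6, -0.4], [1.8, 1.6], [0.8, 1.3]]
('w',) [597.9  -3.6   0.1]
[[-0.3, 1.3], [0.4, 0.1], [-0.7, 0.3], [0.3, -0.3], [-0.2, -0.4], [0.7, -0.5]]
('scene',) [596.2  -3.3   0.1]
[[0.4, 0.3], [-1.3, 0.1], [0.1, 0.9], [0.4, -0.2], [0.8, -2.6], [-0.9, 0.1]]
('top', 'w', 'scene') [595.9  -4.4   0.1]
[[-0.8, -0.5], [-1.0, -0.4], [-0.3, -0.7], [-0.5, -0.5], [-2.3, -1.4], [-2.7, -0.4], [-0.0, -1.7], [-1.6, -1.8], [-0.1, -1.0], [1.2, 1.0], [0.1, 0.7], [-1.5, 1.6], [-0.7, 0.7], [-2.1, 0.6], [-1.1, 0.2], [-1.0, -0.1], [-0.1, 0.1], [-0.3, 0.3], [-1.1, -0.5], [0.7, 1.2], [1.6, -0.4], [-1.4, -2.9], [-2.0, -0.9]]
```

```bash
python3 go.py 424.5 133 170 1.651
```

```text
d [ 37.1  19.9 156.1] w [-0.    -0.    -0.004] | t 1.82 pos [407.5  94.5 326.1] J [ 0.5   0.13 -0.9   1.74  0.1   1.33 -0.35] F [-0.2 -0.  -0.4] w 85.0
```

To row units: 156 mm is 3.12, 150 mm is 3.

```bash
python3 steer.py '[0.18, 0.1, 0.76, 0, 0, 0, 85, 0.36, 0.2, 1.52, 0, 0, 0, 85, 0.56, 0.3, 2.28, 0, 0, 0, 85, 0.74, 0.4, 3, 0, 0, 0, 85, 0.74, 0.4, 3.12, 0, 0, 0, 85]' >/dev/null; python3 go.py 424.5 133 62 1.651; python3 steer.py '[0, 0, 0.6, 0, 0, 0, 85, 0, 0, 1.2, 0, 0, 0, 85, 0, 0, 1.5, 0, 0, 0, 85, 0, 0, 1.5, 0, 0, 0, 85]'; python3 go.py 424.5 133 62 1.651; python3 - <<'E'
from rig import robot
import cv2,pickle
c=robot.capture("wrist"); cv2.imwrite("pics/w2.png",cv2.cvtColor(c["image"],cv2.COLOR_RGB2BGR)); pickle.dump(c,open('w2.pkl','wb'))
from h import *
im=c['image'].astype(int); m=((im[...,0]>110)&(im[...,1]<90)&(im[...,0]-im[...,1]>50)).astype(np.uint8)
n,_,st,ce=cv2.connectedComponentsWithStats(m)
for i in range(1,n):
    if st[i,4]>300: print(st[i],ce[i],fishz(c,ce[i],84))
E
```

```text
d [  3.8   2.3 103.3] w [-0.008  0.001 -0.009] | t 2.23 pos [423.3 129.2 165.3] J [ 0.3   0.34 -0.86  1.99  0.32  0.96 -0.66] F [-0.8 -0.4 -0.1] w 84.9
clock: 2.57
tool_pos: [424.4, 128.2, 93.4]
tool_rot: [-0.001, 0.682, 0.731, -0.002]
wrist_force: [-0.7, -0.0, -0.3]
gripper_width: 85.1
grasp_force: 0.0
d [ 4.8  0.6 31.4] w [-0.005  0.002 -0.011] | t 2.57 pos [424.4 128.2  93.4] J [ 0.21  0.44 -0.79  2.09  0.44  0.79 -0.78] F [-0.7 -0.  -0.3] w 85.1
[ 232  216   97   62 3840] [278.7109375  249.16692708] [424.95850286 123.33479507  84.        ]
[ 248  336   79   34 1961] [286.90056094 353.10300867] [437.55826955  34.52858854  84.        ]
```

To row units: 31 mm is 0.62, 4 mm is 0.08, -0.01 rad is -0.2.

```bash
python3 steer.py '[0.08, 0, 0.3, 0, 0, -0.2, 85, 0.08, 0, 0.62, 0, 0, -0.2, 85, 0.08, 0, 0.62, 0, 0, -0.2, 60, 0.08, 0, 0.62, 0, 0, -0.2, 60, 0.08, 0, 0.62, 0, 0, -0.2, 60]' 50; python3 steer.py '[0, 0, 0, 0, 0, 0, 60, 0, 0, 0, 0, 0, 0, 60, 0, 0, 0, 0, 0, 0, 60]'; python3 go.py 424.5 133 62 1.651
```

```text
clock: 3.03
tool_pos: [426.2, 134.6, 65.7]
tool_rot: [0.001, 0.678, 0.735, 0.001]
wrist_force: [0.1, -0.9, 0.2]
gripper_width: 59.9
grasp_force: 0.0
clock: 3.28
tool_pos: [425.6, 134.7, 64.8]
tool_rot: [0.0, 0.678, 0.735, 0.0]
wrist_force: [-0.5, -0.1, 0.1]
gripper_width: 60.0
grasp_force: 0.0
d [-1.6 -1.2  2.8] w [ 0.001 -0.     0.   ] | t 3.28 pos [425.6 134.7  64.8] J [ 0.16  0.48 -0.75  2.12  0.51  0.71 -0.84] F [-0.5 -0.1  0.1] w 60.0
```

```bash
python3 - <<'E'
from rig import robot
import cv2
c=robot.capture("wrist"); i=c["image"]; d=robot.capture("scene")["image"][190:310,190:340]
a=cv2.resize(i[130:420,130:430],None,fx=1.4,fy=1.4); b=cv2.resize(d,None,fx=2.6,fy=2.6,interpolation=cv2.INTER_CUBIC)
import numpy as np
o=np.zeros((410,812,3),np.uint8); o[:406,:420]=a; o[:312,422:812]=b; cv2.imwrite("pics/w3.png",cv2.cvtColor(o[:,:800],cv2.COLOR_RGB2BGR))
E
```

```text
(no output)
```

View pics/w3.png

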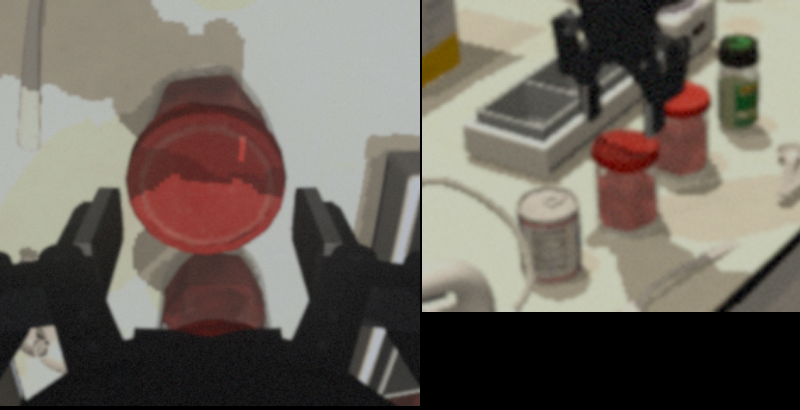

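The grip missed. The wrist crop shows jar_a's lid centred at (206,180), but the fingertips are at (112,190) and (306,190), so they look behind or above it. In the scene crop the fingertips are at (590,118) and (655,132), above jar_a's lid. I'll check where the fingertips really are.

```bash
python3 - <<'E'
from h import *; from rig import robot
np.set_printoptions(precision=1,suppress=True)
s=robot.observe(); c=robot.capture('wrist'); p=s['tool_pos']; Rc=rot(s['tool_rot'])
print(c['position'],p, s['gripper_width'])
for n,tw,ts in [('L',(130+115/1.4,130+190/1.4),(190+168/2.6,190+118/2.6)),('R',(130+308/1.4,130+190/1.4),(190+233/2.6,190+132/2.6))]:
    a,d=fishray(c,tw); q,e=ray('scene',ts); e=e[0]/np.linalg.norm(e[0]); k=np.linalg.lstsq(np.c_[d,-e],q-a,rcond=None)[0]; print(n,a+d*k[0],q+e*k[1])
l=(130+206/1.4,130+180/1.4); print('lid top',fishz(c,l,86)); sl=(190+(626-422)/2.6,190+148/2.6); print('scene lid',onz('scene',sl,86))
for z in (0,10,20,30,40): print(z,fishproj(c,p+Rc.apply([0,32,-z])),fishproj(c,p+Rc.apply([0,-32,-z])),proj('scene',p+Rc.apply([0,0,-z])))
E
```

```text
[418.5 216.2 244.1] [425.4 134.7  64.5] 60.23881540246301
L [402.6 170.3 159.3] [415.3 189.7 146.4]
R [466.8 133.9  80.6] [414.5  92.3  86.1]
lid top [424.5 138.3  86. ]
scene lid [[419.9 132.2  86. ]]
0 [330.5 247.9] [225.8 247.9] [[266.3 254.3]]
10 [333.1 254.9] [223.3 255. ] [[266.2 250.8]]
20 [335.8 262.7] [220.5 262.7] [[266.1 247.3]]
30 [338.9 271.2] [217.6 271.3] [[266.  243.7]]
40 [342.2 280.7] [214.3 280.7] [[265.8 240.2]]
```

The fingertips at 60 mm opening stand about 27 mm above the TCP, so the fingers closed over the lid's top edge. I'll reopen, go lower and close again.

```bash
python3 steer.py '[0, 0, 0, 0, 0, 0, 85, 0, 0, 0, 0, 0, 0, 85, 0, 0, 0, 0, 0, 0, 85, 0, 0, 0.2, 0, 0, 0, 85, 0, 0, 0.44, 0, 0, 0, 85]' 50;python3 steer.py '[0, 0, 0, 0, 0, 0, 55, 0, 0, 0, 0, 0, 0, 55, 0, 0, 0, 0, 0, 0, 55, 0, 0, 0, 0, 0, 0, 55, 0, 0, 0, 0, 0, 0, 55]'; python3 go.py 424.5 133 42 1.651
```

```text
clock: 3.85
tool_pos: [425.8, 134.9, 41.9]
tool_rot: [0.0, 0.678, 0.735, 0.001]
wrist_force: [-0.6, -0.4, 0.2]
gripper_width: 84.9
grasp_force: 0.0
clock: 4.27
tool_pos: [429.3, 137.2, 45.2]
tool_rot: [0.002, 0.678, 0.735, 0.004]
wrist_force: [3.3, -0.1, 28.1]
gripper_width: 55.0
grasp_force: 14.2
d [-3.9 -5.2  3.2] w [ 0.009 -0.002  0.001] | t 4.27 pos [429.3 137.2  45.2] J [ 0.13  0.51 -0.71  2.14  0.55  0.66 -0.89] F [ 3.3 -0.1 28.1] w 55.0
```

```bash
python3 steer.py '[0, 0, -0.12, 0, 0, 0, 85, 0, 0, -0.12, 0, 0, 0, 85, 0, 0, -0.12, 0, 0, 0, 85, 0, 0, -0.12, 0, 0, 0, 85, 0, 0, -0.06, 0, 0, 0, 85]' 50; python3 go.py 424.5 134 30 1.651; python3 - <<'E'
from rig import robot
import cv2
c=robot.capture("wrist"); i=c["image"]; d=robot.capture("scene")["image"][190:310,190:340]
a=cv2.resize(i[130:420,130:430],None,fx=1.4,fy=1.4); b=cv2.resize(d,None,fx=2.6,fy=2.6,interpolation=cv2.INTER_CUBIC)
import numpy as np
o=np.zeros((410,812,3),np.uint8); o[:406,:420]=a; o[:312,422:812]=b; cv2.imwrite("pics/w4.png",cv2.cvtColor(o[:,:800],cv2.COLOR_RGB2BGR))
E
```

```text
clock: 4.68
tool_pos: [425.1, 134.7, 45.1]
tool_rot: [-0.0, 0.678, 0.735, -0.0]
wrist_force: [-0.0, -0.6, 0.6]
gripper_width: 84.9
grasp_force: 0.0
d [-0.6 -0.7 15.1] w [-0.    -0.     0.001] | t 4.68 pos [425.1 134.7  45.1] J [ 0.14  0.51 -0.72  2.15  0.55  0.67 -0.88] F [-0.  -0.6  0.6] w 84.9
```

View pics/w4.png

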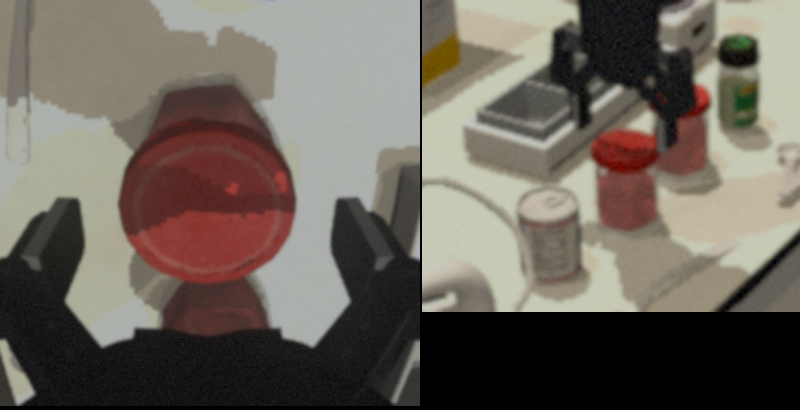

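Jar_a is still upright, with its lid at crop (207,205) and the open fingertips at (70,200) and (345,200), level with the lid. In the scene view they hang above its top edge, at (580,125) and (668,150). The fingers need to go lower still, watching the force.

To row units: 21 mm is 0.42, 16 mm is 0.32.

```bash
python3 steer.py '[0, 0, 0.16, 0, 0, 0, 85, 0, 0, 0.32, 0, 0, 0, 85, 0, 0, 0.42, 0, 0, 0, 85, 0, 0, 0.42, 0, 0, 0, 85]' 50; python3 steer.py '[0, 0, 0, 0, 0, 0, 62, 0, 0, 0, 0, 0, 0, 62, 0, 0, 0, 0, 0, 0, 62, 0, 0, 0, 0, 0, 0, 62]'; python3 go.py 424.5 134 30 1.651
```

```text
clock: 5.12
tool_pos: [424.3, 134.4, 22.8]
tool_rot: [-0.001, 0.678, 0.735, -0.001]
wrist_force: [0.4, -0.5, 0.2]
gripper_width: 85.0
grasp_force: 0.0
clock: 5.45
tool_pos: [425.1, 134.9, 24.6]
tool_rot: [0.0, 0.678, 0.735, 0.0]
wrist_force: [-1.4, -0.1, 5.7]
gripper_width: 63.0
grasp_force: 53.8
d [-0.8 -0.7 -5.4] w [0.    0.    0.001] | t 5.45 pos [425.1 134.9  24.6] J [ 0.1   0.54 -0.68  2.17  0.6   0.62 -0.92] F [-1.4 -0.1  5.7] w 63.0
```

Gripped: 63 mm opening at 54 N. I'll lift and carry it to above cell_far.

To row units: -110 mm is -2.2, -95 mm is -1.9.

```bash
python3 steer.py '[0, 0, -0.3, 0, 0, 0, 55, 0, 0, -0.7, 0, 0, 0, 55, 0, 0, -1.3, 0, 0, 0, 55, 0, 0, -1.9, 0, 0, 0, 55, 0, 0, -2.2, 0, 0, 0, 55]' 60; python3 go.py 589.6 75 130 1.651
```

```text
clock: 5.87
tool_pos: [425.7, 135.5, 136.8]
tool_rot: [0.0, 0.678, 0.735, 0.001]
wrist_force: [-0.2, -0.2, -3.4]
gripper_width: 62.8
grasp_force: 67.6
d [-73.6 158.4   7.1] w [ 0.002 -0.001  0.001] | t 5.87 pos [425.7 135.5 136.8] J [ 0.26  0.38 -0.85  2.03  0.37  0.88 -0.71] F [-0.2 -0.2 -3.4] w 62.8
```

```bash
python3 steer.py '[-0.28, 0.6, 0, 0, 0, 0, 55, -0.56, 1.2, 0, 0, 0, 0, 55, -0.88, 1.9, 0, 0, 0, 0, 55, -1.2, 2.6, 0, 0, 0, 0, 55, -1.48, 3.16, 0, 0, 0, 0, 55]'; python3 steer.py '[0, 0, 0, 0, 0, 0, 55, 0, 0, 0, 0, 0, 0, 55]'; python3 go.py 589.6 75 130 1.651;  python3 - <<'E'
from rig import robot
import cv2,pickle
c=robot.capture("wrist"); pickle.dump(c,open('w5.pkl','wb')); i=c["image"]; 
a=cv2.resize(i[130:400,130:430],None,fx=2.2,fy=2.2,interpolation=cv2.INTER_CUBIC)
cv2.imwrite("pics/w5.png",cv2.cvtColor(a,cv2.COLOR_RGB2BGR))
E
```

```text
clock: 6.28
tool_pos: [590.9, 71.8, 133.7]
tool_rot: [0.0, 0.679, 0.735, -0.0]
wrist_force: [0.2, 0.2, -3.9]
gripper_width: 62.8
grasp_force: 67.6
clock: 6.45
tool_pos: [589.2, 72.4, 132.8]
tool_rot: [-0.001, 0.679, 0.734, -0.0]
wrist_force: [-0.6, 0.8, -4.2]
gripper_width: 62.6
grasp_force: 67.7
d [2.6 0.6 2.8] w [-0.002 -0.    -0.002] | t 6.45 pos [589.2  72.4 132.8] J [ 0.31  0.6  -0.77  1.67  0.46  1.07 -0.53] F [-0.6  0.8 -4.2] w 62.6
```

View pics/w5.png

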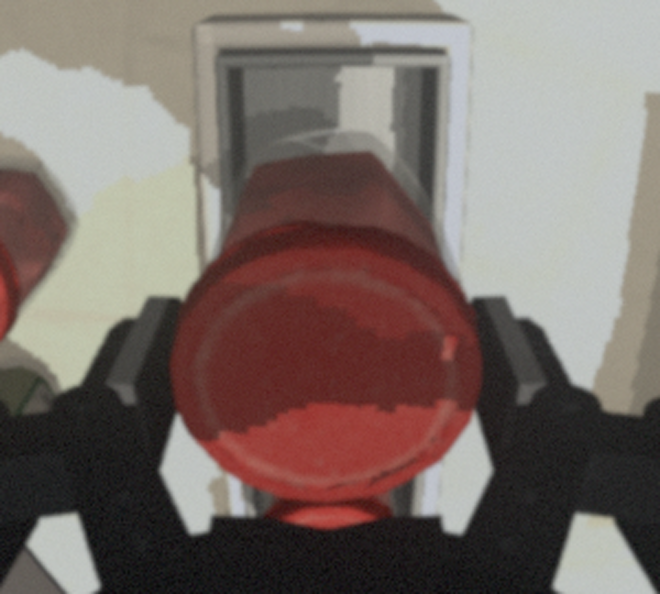

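The rim's far end runs from crop (218,52) to (452,50), and the jar's lid is centred at (327,362). I'll get the relative offset from this same view.

```bash
python3 - <<'E'
from h import *; import pickle
np.set_printoptions(precision=1,suppress=True)
c=pickle.load(open('w5.pkl','rb')); W=lambda x,y:(130+x/2.2,130+y/2.2)
z=132.8-24.6
A=fishz(c,W(218,52),57);B=fishz(c,W(452,50),57); print('rim end',A,B,np.linalg.norm(A-B))
Ai=fishz(c,W(230,66),57);Bi=fishz(c,W(443,64),57); print('inner',Ai,Bi,np.linalg.norm(Ai-Bi))
S1=fishz(c,W(193,22),43);S2=fishz(c,W(470,20),43); print('shoulder',S1,S2,np.linalg.norm(S1-S2))
L=fishz(c,W(327,362),z+86); print('lid top centre',L, 'diam',fishz(c,W(172,362),z+84)-fishz(c,W(482,362),z+84))
for u in ((190,190),):pass
y=np.array([-np.sin(.08),np.cos(.08),0])
print('cell from outer',(A+B)/2-43*y,'inner',(Ai+Bi)/2-38*y,'shoulder',(S1+S2)/2-54*y)
print('bottom far edge', fishz(c,W(325,150),z), fishz(c,W(325,132),z))
# red lid in other places: jar b visible left
im=c['image'].astype(int)
E
```

```text
rim end [546.6 116.3  57. ] [630.9 123.8  57. ] 84.59935198358053
inner [551.3 111.4  57. ] [628.2 118.3  57. ] 77.20515603012855
shoulder [534.4 125.3  43. ] [639.2 134.3  43. ] 105.17828171369408
lid top centre [589.   78.4 194.2] diam [-62.1  -4.9   0. ]
cell from outer [592.2  77.2  57. ] inner [592.8  77.   57. ] shoulder [591.1  76.   43. ]
bottom far edge [587.   96.8 108.2] [586.6 102.3 108.2]
```

Jar x matches the TCP. The cell lies at about (592.3, 76.9), so I'll shift by +3/+4 mm and turn a little, then go down in stages while reading the force.

```bash
python3 go.py 592 76.7 90 1.657
```

```text
d [ 2.7  4.4 43.2] w [-0.002 -0.001 -0.006] | t 6.5 pos [588.   73.6 133.2] J [ 0.3   0.6  -0.77  1.67  0.46  1.07 -0.53] F [-0.5  0.5 -3.9] w 63.3
```

Units first: shifts go in units of 50 mm and turns go in units of 0.05 rad. So 43 mm is 0.86, 30 mm is 0.6, -0.006 rad is -0.12.

```bash
python3 steer.py '[0.06, 0.07, 0.3, 0, 0, -0.12, 55, 0.06, 0.07, 0.6, 0, 0, -0.12, 55, 0.06, 0.07, 0.86, 0, 0, -0.12, 55, 0.06, 0.07, 0.86, 0, 0, -0.12, 55]';  python3 go.py 592 76.7 60 1.657; python3 steer.py '[0, 0, 0.16, 0, 0, 0, 55, 0, 0, 0.32, 0, 0, 0, 55, 0, 0, 0.48, 0, 0, 0, 55, 0, 0, 0.6, 0, 0, 0, 55]'; python3 go.py 592 76.7 38 1.657
```

```text
clock: 6.83
tool_pos: [589.1, 77.2, 88.0]
tool_rot: [-0.002, 0.675, 0.738, -0.002]
wrist_force: [-0.5, -0.0, -3.8]
gripper_width: 62.8
grasp_force: 67.8
d [-0.8  3.  27.9] w [-0.005  0.001  0.003] | t 6.83 pos [589.1  77.2  88. ] J [ 0.28  0.65 -0.74  1.72  0.51  0.99 -0.57] F [-0.5 -0.  -3.8] w 62.8
clock: 7.17
tool_pos: [591.7, 77.1, 60.4]
tool_rot: [0.0, 0.676, 0.737, -0.0]
wrist_force: [-1.1, -0.3, -3.7]
gripper_width: 62.6
grasp_force: 67.8
d [-0.4  0.3 22.4] w [-0.     0.     0.001] | t 7.17 pos [591.7  77.1  60.4] J [ 0.26  0.68 -0.72  1.75  0.55  0.93 -0.6 ] F [-1.1 -0.3 -3.7] w 62.6
```

It has entered the cell with no contact force. Lowering to the floor.

```bash
python3 steer.py '[0, 0, 0.16, 0, 0, 0, 55, 0, 0, 0.32, 0, 0, 0, 55, 0, 0, 0.44, 0, 0, 0, 55, 0, 0, 0.44, 0, 0, 0, 55]'; python3 go.py 592 76.7 37 1.657
```

```text
clock: 7.5
tool_pos: [591.1, 76.7, 37.6]
tool_rot: [-0.001, 0.676, 0.737, -0.001]
wrist_force: [-0.2, -1.0, -3.0]
gripper_width: 63.4
grasp_force: 67.8
d [-0.1  0.9  0.6] w [-0.002  0.     0.001] | t 7.5 pos [591.1  76.7  37.6] J [ 0.25  0.71 -0.7   1.77  0.57  0.89 -0.62] F [-0.2 -1.  -3. ] w 63.4
```

```bash
python3 steer.py '[0, 0, 0.02, 0, 0, 0, 55, 0, 0, 0.03, 0, 0, 0, 55, 0, 0, 0.03, 0, 0, 0, 85, 0, 0, 0.03, 0, 0, 0, 85, 0, 0, 0.03, 0, 0, 0, 85]'; python3 steer.py '[0, 0, -0.4, 0, 0, 0, 85, 0, 0, -1.2, 0, 0, 0, 85, 0, 0, -2, 0, 0, 0, 85, 0, 0, -2.7, 0, 0, 0, 85, 0, 0, -2.7, 0, 0, 0, 85]';  python3 go.py 438.5 22 140 1.657
```

```text
clock: 7.92
tool_pos: [592.5, 77.3, 38.4]
tool_rot: [0.0, 0.676, 0.737, 0.001]
wrist_force: [-0.6, 0.1, -0.1]
gripper_width: 85.1
grasp_force: 0.0
clock: 8.33
tool_pos: [595.4, 79.2, 180.6]
tool_rot: [0.003, 0.676, 0.737, 0.005]
wrist_force: [1.3, -0.5, -0.7]
gripper_width: 85.1
grasp_force: 0.0
d [ -43.4 -161.7   38.6] w [ 0.012 -0.002  0.001] | t 8.33 pos [595.4  79.2 180.6] J [ 0.31  0.56 -0.8   1.6   0.43  1.16 -0.5 ] F [ 1.3 -0.5 -0.7] w 85.1
```

To row units: -22 mm is -0.44, -162 mm is -3.24.

```bash
python3 steer.py '[-0.22, -0.8, 0.1, 0, 0, 0, 85, -0.44, -1.6, 0.3, 0, 0, 0, 85, -0.66, -2.4, 0.5, 0, 0, 0, 85, -0.86, -3.2, 0.7, 0, 0, 0, 85, -0.86, -3.24, 0.76, 0, 0, 0, 85]' >/dev/null; python3 steer.py '[0, 0, 0.4, 0, 0, 0, 85, 0, 0, 0.8, 0, 0, 0, 85, 0, 0, 0.8, 0, 0, 0, 85]' >/dev/null; python3 go.py 438.5 23 24 1.657; python3 - <<'E'
from rig import robot
from h import *
np.set_printoptions(precision=1,suppress=True)
c=robot.capture("wrist"); im=c['image'].astype(int); m=((im[...,0]>110)&(im[...,1]<90)&(im[...,0]-im[...,1]>50)).astype(np.uint8)
cv2.imwrite('pics/w6.png',cv2.cvtColor(c['image'],cv2.COLOR_RGB2BGR))
n,_,st,ce=cv2.connectedComponentsWithStats(m)
for i in range(1,n):
    if st[i,4]>300:
        x,y,w,h,_a=st[i]; print(st[i],ce[i],fishz(c,ce[i],84),fishz(c,(x,y+h/2),84)[:2],fishz(c,(x+w,y+h/2),84)[:2],fishz(c,(x+w/2,y+h),84)[:2])
E
```

```text
d [ 3.   6.1 68.9] w [-0.003  0.     0.   ] | t 9.0 pos [432.9  19.5  92.9] J [ 0.48  0.43 -0.81  2.12  0.45  0.77 -0.52] F [-0.5  1.   0.2] w 84.9
[ 485  141   63   89 4111] [515.6 185.7] [600.9  74.7  84. ] [571.1  71.2] [638.   79.6] [614.2  41.2]
[ 239  194   98   89 5770] [287.9 241.9] [439.   20.4  84. ] [408.   19.9] [469.9  25.2] [442.   -9.6]
```

```bash
python3 steer.py '[0.06, 0.12, 0, 0, 0, 0, 85, 0.06, 0.12, 0, 0, 0, 0, 85]' >/dev/null; python3 go.py 439 23 24 1.657; python3 steer.py '[0, 0, 0.4, 0, 0, 0, 85, 0, 0, 0.8, 0, 0, 0, 85, 0, 0, 1.2, 0, 0, 0, 85, 0, 0, 1.36, 0, 0, 0, 85, 0, 0, 1.36, 0, 0, 0, 85]'; python3 go.py 439 23 24 1.657
```

```text
d [-1.7 -3.5 71.9] w [ 0.003 -0.001  0.001] | t 9.22 pos [442.2  24.9  95.9] J [ 0.47  0.44 -0.81  2.1   0.45  0.78 -0.53] F [-0.3  0.6  0.5] w 84.9
clock: 9.63
tool_pos: [439.8, 23.9, 26.0]
tool_rot: [-0.001, 0.675, 0.737, -0.0]
wrist_force: [0.4, 0.5, -0.5]
gripper_width: 85.1
grasp_force: 0.0
d [-0.9 -0.8  2. ] w [-0.002 -0.     0.001] | t 9.63 pos [439.8  23.9  26. ] J [ 0.37  0.54 -0.69  2.18  0.6   0.62 -0.67] F [ 0.4  0.5 -0.5] w 85.1
```

```bash
python3 steer.py '[-0.02, -0.02, 0.03, 0, 0, 0, 85, -0.02, -0.02, 0.03, 0, 0, 0, 55, -0.02, -0.02, 0.03, 0, 0, 0, 55, -0.02, -0.02, 0.03, 0, 0, 0, 55, -0.02, -0.02, 0.03, 0, 0, 0, 55]' 60; python3 go.py 439 23 24 1.657; python3 steer.py '[0, 0, 0, 0, 0, 0, 55, 0, 0, -0.4, 0, 0, 0, 55, 0, 0, -1, 0, 0, 0, 55, 0, 0, -1.6, 0, 0, 0, 55, 0, 0, -2.24, 0, 0, 0, 55]'; python3 go.py 598.7 -3 132 1.657
```

```text
clock: 10.05
tool_pos: [439.6, 22.5, 26.5]
tool_rot: [0.001, 0.676, 0.737, 0.0]
wrist_force: [-2.5, -0.4, 10.7]
gripper_width: 62.8
grasp_force: 62.9
d [ 0.5 -0.5  2.5] w [0.002 0.001 0.001] | t 10.05 pos [439.6  22.5  26.5] J [ 0.37  0.54 -0.69  2.18  0.6   0.62 -0.67] F [-2.5 -0.4 10.7] w 62.8
clock: 10.47
tool_pos: [438.3, 22.8, 138.7]
tool_rot: [-0.001, 0.675, 0.737, -0.0]
wrist_force: [0.9, -1.2, -3.0]
gripper_width: 63.0
grasp_force: 67.7
d [-39.7 157.6   6.5] w [-0.001 -0.001  0.001] | t 10.47 pos [438.3  22.8 138.7] J [ 0.53  0.37 -0.87  2.04  0.37  0.89 -0.45] F [ 0.9 -1.2 -3. ] w 63.0
```

```bash
python3 steer.py '[-0.16, 0.6, 0, 0, 0, 0, 55, -0.32, 1.24, 0, 0, 0, 0, 55, -0.5, 1.9, 0, 0, 0, 0, 55, -0.68, 2.6, 0, 0, 0, 0, 55, -0.8, 3.16, 0, 0, 0, 0, 55]'>/dev/null; python3 steer.py '[0, 0, 0, 0, 0, 0, 55, 0, 0, 0, 0, 0, 0, 55]'; python3 go.py 598.9 -2.7 90 1.657;  python3 - <<'E'
from rig import robot
import cv2,pickle
c=robot.capture("wrist"); pickle.dump(c,open('w7.pkl','wb')); i=c["image"]; 
a=cv2.resize(i[60:400,130:430],None,fx=1.75,fy=1.75,interpolation=cv2.INTER_CUBIC)
cv2.imwrite("pics/w7.png",cv2.cvtColor(a,cv2.COLOR_RGB2BGR))
E
```

```text
clock: 11.05
tool_pos: [600.6, -3.8, 136.9]
tool_rot: [-0.001, 0.676, 0.737, 0.0]
wrist_force: [-0.6, 0.6, -3.2]
gripper_width: 62.8
grasp_force: 67.9
d [ 1.2 -1.6 46.9] w [-0.    -0.001 -0.   ] | t 11.05 pos [600.6  -3.8 136.9] J [ 0.44  0.61 -0.78  1.65  0.47  1.09 -0.4 ] F [-0.6  0.6 -3.2] w 62.8
```

View pics/w7.png

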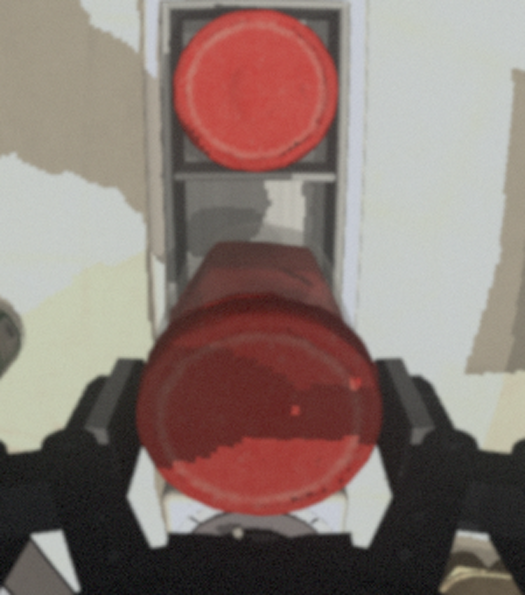

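Jar_a stands level in cell_far with its lid at crop (256,90). Jar_b is held over cell_mid with its lid at about (260,405), and the divider is at row 177. That was my tenth picture, so from here I use image code and numbers only.

```bash
python3 - <<'E'
from h import *; import pickle
np.set_printoptions(precision=1,suppress=True)
c=pickle.load(open('w7.pkl','rb')); W=lambda x,y:(130+x/1.75,60+y/1.75)
print('jar a lid',fishz(c,W(256,90),98))
A=fishz(c,W(176,177),57);B=fishz(c,W(334,177),57); print('div',A,B,np.linalg.norm(A-B),(A+B)/2)
y=np.array([-np.sin(.086),np.cos(.086),0]); print('cell mid',(A+B)/2-40*y,'far',(A+B)/2+40*y)
z=136.9-26.5
print('jar b lid',fishz(c,W(260,407),z+86),'x edges',fishz(c,W(138,407),z+84),fishz(c,W(382,407),z+84))
E
```

```text
jar a lid [592.5  76.2  98. ]
div [558.7  33.2  57. ] [631.6  39.4  57. ] 73.12908534855127 [595.2  36.3  57. ]
cell mid [598.6  -3.5  57. ] far [591.7  76.2  57. ]
jar b lid [600.2   2.1 196.4] x edges [569.4  -2.5 194.4] [631.5   2.8 194.4]
```

Everything is consistent, with cell_mid at (598.6, -3.3). Lowering in stages.

To row units: 47 mm is 0.94, 40 mm is 0.8.

```bash
python3 steer.py '[0.02, -0.026, 0.4, 0, 0, 0, 55, 0.02, -0.026, 0.8, 0, 0, 0, 55, 0.02, -0.026, 0.94, 0, 0, 0, 55, 0.02, -0.026, 0.94, 0, 0, 0, 55]' >/dev/null; python3 go.py 598.7 -3 60 1.657; python3 steer.py '[0, 0, 0.2, 0, 0, 0, 55, 0, 0, 0.4, 0, 0, 0, 55, 0, 0, 0.58, 0, 0, 0, 55, 0, 0, 0.58, 0, 0, 0, 55]'; python3 go.py 598.7 -3 38.5 1.657
```

```text
d [-0.2  2.4 28.9] w [-0.004  0.     0.001] | t 11.43 pos [596.4  -3.   88.9] J [ 0.42  0.65 -0.75  1.71  0.52  0.99 -0.44] F [-0.2 -0.2 -2.6] w 62.7
clock: 11.77
tool_pos: [597.4, -3.1, 59.3]
tool_rot: [-0.001, 0.676, 0.737, -0.001]
wrist_force: [-0.5, -0.1, -3.4]
gripper_width: 63.1
grasp_force: 68.0
d [-0.   1.3 20.8] w [-0.003  0.     0.001] | t 11.77 pos [597.4  -3.1  59.3] J [ 0.4   0.69 -0.73  1.74  0.55  0.93 -0.47] F [-0.5 -0.1 -3.4] w 63.1
```

To row units: 21.5 mm is 0.43, 20 mm is 0.4.

```bash
python3 steer.py '[0, 0.016, 0.16, 0, 0, 0, 55, 0, 0.016, 0.3, 0, 0, 0, 55, 0, 0.016, 0.4, 0, 0, 0, 55, 0, 0.016, 0.43, 0, 0, 0, 55, 0, 0.016, 0.43, 0, 0, 0, 55]'; python3 steer.py '[0, 0, 0.01, 0, 0, 0, 55, 0, 0, 0.01, 0, 0, 0, 85, 0, 0, 0.01, 0, 0, 0, 85, 0, 0, 0.01, 0, 0, 0, 85, 0, 0, 0, 0, 0, 0, 85]'; python3 steer.py '[0, 0, -0.4, 0, 0, 0, 85, 0, 0, -1.2, 0, 0, 0, 85, 0, 0, -2, 0, 0, 0, 85, 0, 0, -2.8, 0, 0, 0, 85, 0, 0, -3.5, 0, 0, 0, 85]'; python3 go.py 500 -160 240 1.2; python3 - <<'E'
from h import *
t=lambda x,y:T(x,y)
np.set_printoptions(precision=3,suppress=True)
a=onz('top',T(568,371),96)[0];b=onz('top',T(653,326),96)[0]; print(a,b,(a+b)/2,np.arctan2(a[1]-b[1],a[0]-b[0])-np.pi/2)
a=onz('scene',S(673,135),96)[0];b=onz('scene',S(677,60),96)[0]; print(a,b,(a+b)/2,np.arctan2(a[1]-b[1],a[0]-b[0])-np.pi/2)
E
```

```text
clock: 12.18
tool_pos: [599.2, -2.5, 39.3]
tool_rot: [-0.0, 0.676, 0.737, -0.0]
wrist_force: [0.7, -0.8, -2.7]
gripper_width: 62.9
grasp_force: 68.1
clock: 12.6
tool_pos: [599.6, -2.6, 40.0]
tool_rot: [0.0, 0.676, 0.737, 0.0]
wrist_force: [-0.9, -0.2, 0.1]
gripper_width: 85.1
grasp_force: 0.0
clock: 13.02
tool_pos: [599.4, -2.2, 217.6]
tool_rot: [0.0, 0.676, 0.737, 0.001]
wrist_force: [0.9, -0.5, 0.1]
gripper_width: 85.2
grasp_force: 0.0
d [-148.5 -112.8  -22.6] w [ 0.002 -0.001  0.458] | t 13.02 pos [599.4  -2.2 217.6] J [ 0.45  0.54 -0.82  1.53  0.41  1.25 -0.34] F [ 0.9 -0.5  0.1] w 85.2
[ 385.345 -285.248   96.   ] [ 417.583 -352.296   96.   ] [ 401.464 -318.772   96.   ] 0.4481785829574787
[ 355.467 -232.656   96.   ] [ 414.582 -355.828   96.   ] [ 385.024 -294.242   96.   ] 0.44746815609475643
```

Both jars are placed and released. Next is the lid: handle at about (401.5, -319), yaw 0.448. Moving above it.

```bash
python3 go.py 401.5 -319 230 2.019; python3 steer.py '[-5.96, -4.48, -0.24, 0, 0, -7.2, 85, -5.96, -4.48, -0.24, 0, 0, -7.2, 85, -5.96, -4.48, -0.24, 0, 0, -7.2, 85, -5.96, -4.48, -0.24, 0, 0, -7.2, 85, -5.96, -4.48, -0.24, 0, 0, -7.2, 85]'; python3 go.py 401.5 -319 230 2.019
```

```text
d [-298.3 -224.8  -12.8] w [ 0.002 -0.    -0.361] | t 13.02 pos [599.4  -2.2 217.6] J [ 0.45  0.54 -0.82  1.53  0.41  1.25 -0.34] F [ 0.9 -0.5  0.1] w 85.2
clock: 13.43
tool_pos: [487.9, -180.7, 221.6]
tool_rot: [0.0, 0.532, 0.847, -0.0]
wrist_force: [-0.0, -1.0, 0.4]
gripper_width: 84.8
grasp_force: 0.0
d [ -87.2 -137.8   -8.4] w [ 0.  0. -0.] | t 13.43 pos [ 487.9 -180.7  221.6] J [ 0.96  0.44 -0.97  1.72  0.39  1.19  0.33] F [-0.  -1.   0.4] w 84.8
```

```bash
python3 steer.py '[-1.74, -2.76, -0.16, 0, 0, 0, 60, -1.74, -2.76, -0.16, 0, 0, 0, 60, -1.74, -2.76, -0.16, 0, 0, 0, 60, -1.74, -2.76, -0.16, 0, 0, 0, 60, -1.74, -2.76, -0.16, 0, 0, 0, 60]'>/dev/null; python3 go.py 401.5 -319 120 2.019;python3 - <<'E'
from rig import robot
from h import *
import pickle
np.set_printoptions(precision=1,suppress=True)
c=robot.capture("wrist"); pickle.dump(c,open('w8.pkl','wb')); g=c['image'].max(2)
print(fishproj(c,[401.5,-319,96]))
n,l,st,ce=cv2.connectedComponentsWithStats((g<60).astype(np.uint8))
for i in range(1,n):
    if st[i,4]>150:
        r=cv2.minAreaRect(np.argwhere(l==i)[:,::-1].astype(np.float32)); print(st[i],ce[i],r)
        if st[i,4]<4000:
            b=cv2.boxPoints(r); P=np.array([fishz(c,q,96) for q in b]); print(P, P.mean(0))
E
```

```text
d [  4.3   7.5 108.7] w [-0.004  0.001 -0.013] | t 13.85 pos [ 396.9 -325.8  228.7] J [ 1.3   0.42 -0.98  1.73  0.38  1.2   0.66] F [ 0.3 -1.1 -0.4] w 60.0
[285.2 188.3]
[ 142    0  114   64 3492] [206.9  19.6] ((198.5, 31.5), (63.0, 113.0), 90.0)
[[ 186.8 -198.4   96. ]
 [ 296.6 -161.7   96. ]
 [ 324.  -220.1   96. ]
 [ 217.4 -260.1   96. ]] [ 256.2 -210.1   96. ]
[371   0  33  33 368] [381.8  18.3] ((383.9200134277344, 20.05998992919922), (35.599998474121094, 21.000001907348633), 53.13010025024414)
[[ 395.9 -125.1   96. ]
 [ 405.2 -103.1   96. ]
 [ 436.7 -119.4   96. ]
 [ 426.9 -141.3   96. ]] [ 416.2 -122.2   96. ]
[389   0  46  22 601] [409.9   9.6] ((411.5, 10.5), (21.0, 45.0), 90.0)
[[ 412.   -99.3   96. ]
 [ 454.   -69.8   96. ]
 [ 463.1  -92.3   96. ]
 [ 421.  -120.7   96. ]] [437.5 -95.5  96. ]
[470   0  34 103 413] [486.8  51.4] ((487.0552062988281, 50.86701583862305), (5.106563091278076, 106.60565948486328), 16.645036697387695)
[[ 537.  -147.    96. ]
 [ 525.2  -11.    96. ]
 [ 531.9   -7.6   96. ]
 [ 543.3 -144.9   96. ]] [534.4 -77.6  96. ]
[505   2  29  52 319] [518.7  
[... 295 characters left out ...]
4505004882812, 10.816654205322266), 33.690067291259766)
[[540.6 -89.2  96. ]
 [543.5 -74.3  96. ]
 [569.1 -70.9  96. ]
 [565.8 -86.2  96. ]] [554.8 -80.2  96. ]
[ 470  139   42   55 1625] [489.5 165.7] ((489.8448181152344, 164.637939453125), (41.03866958618164, 49.952049255371094), 21.801406860351562)
[[ 572.2 -226.2   96. ]
 [ 567.  -170.3   96. ]
 [ 627.3 -155.5   96. ]
 [ 633.2 -215.6   96. ]] [ 599.9 -191.9   96. ]
[280 144  13  83 876] [285.5 186.6] ((286.0, 185.0), (82.0, 12.0), 90.0)
[[ 378.3 -281.3   96. ]
 [ 388.7 -276.4   96. ]
 [ 424.8 -352.    96. ]
 [ 413.7 -357.2   96. ]] [ 401.4 -316.7   96. ]
[    0   236   560   184 42570] [254.1 362.9] ((279.5, 327.5), (183.0, 559.0), 90.0)
```

Handle confirmed at (401.4, -317), yaw about 0.445. Descending with 60 mm opening.

```bash
python3 go.py 401.5 -318 72 2.016; python3 steer.py '[0.08, 0.12, 0.7, 0, 0, -0.26, 60, 0.08, 0.12, 1.4, 0, 0, -0.26, 60, 0.08, 0.12, 2.1, 0, 0, -0.26, 60, 0.08, 0.12, 2.6, 0, 0, -0.26, 60, 0.08, 0.12, 2.8, 0, 0, -0.26, 60]'; python3 go.py 401.5 -318 72 2.016
```

```text
d [  2.7   3.9 157. ] w [-0.002  0.    -0.007] | t 13.9 pos [ 399.3 -321.9  229. ] J [ 1.3   0.42 -0.98  1.73  0.37  1.2   0.65] F [0.4 0.2 0.2] w 60.0
clock: 14.32
tool_pos: [404.9, -309.2, 86.5]
tool_rot: [-0.002, 0.526, 0.85, 0.0]
wrist_force: [-0.3, -0.7, 0.2]
gripper_width: 60.1
grasp_force: 0.0
d [-6.4 -7.  14.5] w [-0.001 -0.004  0.017] | t 14.32 pos [ 404.9 -309.2   86.5] J [ 1.18  0.57 -0.87  1.94  0.56  0.9   0.48] F [-0.3 -0.7  0.2] w 60.1
```

```bash
python3 steer.py '[-0.06, -0.08, 0, 0, 0, 0.24, 60, -0.06, -0.08, 0, 0, 0, 0.24, 60, -0.06, -0.08, 0, 0, 0, 0.24, 60]'; python3 go.py 401.5 -318 72 2.016
```

```text
clock: 14.57
tool_pos: [405.0, -316.1, 91.0]
tool_rot: [0.001, 0.533, 0.846, -0.0]
wrist_force: [0.1, 0.1, -0.1]
gripper_width: 60.2
grasp_force: 0.0
d [-0.1 -4.  18.9] w [0.001 0.002 0.002] | t 14.57 pos [ 405.  -316.1   91. ] J [ 1.19  0.57 -0.87  1.93  0.55  0.9   0.48] F [ 0.1  0.1 -0.1] w 60.2
```

To row units: -3 mm is -0.06, 19 mm is 0.38.

```bash
python3 steer.py '[0, -0.06, 0.18, 0, 0, 0, 60, 0, -0.06, 0.38, 0, 0, 0, 60, 0, -0.06, 0.38, 0, 0, 0, 60, 0, -0.06, 0.38, 0, 0, 0, 40]' >/dev/null; python3 go.py 401.5 -318 72 2.016; python3 steer.py '[0, 0, 0, 0, 0, 0, 8, 0, 0, 0, 0, 0, 0, 8, 0, 0, 0, 0, 0, 0, 8, 0, 0, 0, 0, 0, 0, 8, 0, 0, 0, 0, 0, 0, 8]' 40; python3 steer.py '[0, 0, 0, 0, 0, 0, 8, 0, 0, 0, 0, 0, 0, 8, 0, 0, 0, 0, 0, 0, 8]' ; python3 go.py 401.5 -318 72 2.016
```

```text
d [-1.5  0.4 -2.1] w [-0.001 -0.001  0.003] | t 14.9 pos [ 400.5 -316.8   69.9] J [ 1.17  0.59 -0.85  1.96  0.58  0.86  0.46] F [0.8 0.8 0. ] w 49.4
clock: 15.32
tool_pos: [401.2, -317.0, 70.5]
tool_rot: [0.0, 0.532, 0.847, 0.0]
wrist_force: [1.2, -0.1, 0.0]
gripper_width: 7.9
grasp_force: 0.0
clock: 15.57
tool_pos: [401.1, -316.9, 70.4]
tool_rot: [0.0, 0.532, 0.847, 0.0]
wrist_force: [-0.7, -0.2, 0.5]
gripper_width: 8.0
grasp_force: 0.0
d [-1.1 -0.1 -1.6] w [0.    0.    0.003] | t 15.57 pos [ 401.1 -316.9   70.4] J [ 1.17  0.59 -0.85  1.96  0.58  0.86  0.46] F [-0.7 -0.2  0.5] w 8.0
```

The fingers closed above the bar again, so the true tips stand about 30 mm or more behind the reported TCP even when shut. I'll reopen, go 30 mm lower and close.

To row units: -1 mm is -0.02.

```bash
python3 steer.py '[-0.02, 0, 0, 0, 0, 0, 60, -0.02, 0, 0, 0, 0, 0, 60, -0.02, 0, 0, 0, 0, 0, 60, -0.02, 0, 0, 0, 0, 0, 60, -0.02, 0, 0, 0, 0, 0, 60]' 60 >/dev/null; python3 steer.py '[0, 0, 0.2, 0, 0, 0, 60, 0, 0, 0.4, 0, 0, 0, 60, 0, 0, 0.58, 0, 0, 0, 60, 0, 0, 0.58, 0, 0, 0, 60]'; python3 steer.py '[0, 0, 0, 0, 0, 0, 8, 0, 0, 0, 0, 0, 0, 8, 0, 0, 0, 0, 0, 0, 8, 0, 0, 0, 0, 0, 0, 8, 0, 0, 0, 0, 0, 0, 8]' 60; python3 go.py 401.5 -318 72 2.016
```

```text
clock: 16.32
tool_pos: [400.1, -317.2, 39.0]
tool_rot: [-0.002, 0.532, 0.847, 0.0]
wrist_force: [0.2, 0.2, 0.1]
gripper_width: 60.1
grasp_force: 0.0
clock: 16.73
tool_pos: [401.6, -318.0, 41.8]
tool_rot: [0.0, 0.532, 0.846, -0.0]
wrist_force: [-1.0, -0.5, 3.6]
gripper_width: 14.3
grasp_force: 59.2
d [  0.1  -0.1 -30.2] w [0.    0.001 0.003] | t 16.73 pos [ 401.6 -318.    41.8] J [ 1.15  0.63 -0.81  1.99  0.64  0.8   0.41] F [-1.  -0.5  3.6] w 14.3
```

Gripped the bar: 14 mm opening at 59 N. Lifting.

To row units: -130 mm is -2.6, -95 mm is -1.9.

```bash
python3 steer.py '[0, 0, -0.2, 0, 0, 0, 8, 0, 0, -0.6, 0, 0, 0, 8, 0, 0, -1.2, 0, 0, 0, 8, 0, 0, -1.9, 0, 0, 0, 8, 0, 0, -2.6, 0, 0, 0, 8]' 90 >/dev/null; python3 steer.py '[0, 0, -0.36, 0, 0, 0, 8, 0, 0, -0.36, 0, 0, 0, 8]';  python3 go.py 598.7 -3.3 190 1.657
```

```text
clock: 17.32
tool_pos: [403.6, -318.3, 193.8]
tool_rot: [0.003, 0.532, 0.847, -0.0]
wrist_force: [0.2, -0.6, -3.0]
gripper_width: 14.0
grasp_force: 88.3
d [199.3 312.3   3.6] w [0.004 0.005 0.362] | t 17.32 pos [ 403.6 -318.3  193.8] J [ 1.27  0.45 -0.97  1.79  0.41  1.11  0.61] F [ 0.2 -0.6 -3. ] w 14.0
```

To row units: 123 mm is 2.46, 95 mm is 1.9, 0.17 rad is 3.4.

```bash
python3 steer.py '[0.2, 0.3, 0, 0, 0, 0.6, 8, 0.5, 0.78, 0, 0, 0, 1.2, 8, 0.86, 1.34, 0, 0, 0, 2, 8, 1.22, 1.9, 0, 0, 0, 2.6, 8, 1.58, 2.46, 0, 0, 0, 3.4, 8]' >/dev/null; python3 steer.py '[0, 0, 0, 0, 0, 0, 8, 0, 0, 0, 0, 0, 0, 8]';  python3 go.py 598.7 -3.3 192 1.657
```

```text
clock: 17.9
tool_pos: [478.5, -190.6, 188.9]
tool_rot: [-0.001, 0.6, 0.8, 0.0]
wrist_force: [-0.2, -2.1, -2.5]
gripper_width: 13.8
grasp_force: 88.4
d [146.2 167.8  -3. ] w [-0.    -0.001  0.197] | t 17.9 pos [ 478.5 -190.6  188.9] J [ 0.95  0.45 -0.91  1.79  0.39  1.1   0.19] F [-0.2 -2.1 -2.5] w 13.8
```

To row units: 136 mm is 2.72, 118 mm is 2.36, 0.197 rad is 3.94.

```bash
python3 steer.py '[0.3, 0.34, 0, 0, 0, 0.8, 8, 0.8, 0.92, 0, 0, 0, 1.6, 8, 1.34, 1.54, 0, 0, 0, 2.4, 8, 1.88, 2.16, 0, 0, 0, 3.2, 8, 2.36, 2.72, 0, 0, 0, 3.94, 8]' >/dev/null; python3 steer.py '[0.44, 0.5, -0.04, 0, 0, 0, 8, 0.54, 0.62, -0.04, 0, 0, 0, 8, 0.54, 0.62, -0.04, 0, 0, 0, 8, 0.54, 0.62, -0.04, 0, 0, 0, 8]';  python3 go.py 598.7 -3.3 192 1.657
python3 - <<'E'
from rig import robot
from h import *
import pickle
for i in range(1):
    c=robot.capture("wrist"); pickle.dump(c,open('w9.pkl','wb')); cv2.imwrite('pics/w9.png',cv2.cvtColor(c['image'],cv2.COLOR_RGB2BGR)); s=robot.observe(); print(s['tool_pos'],s['tool_rot'])
c=robot.capture("scene"); pickle.dump(c,open('s9.pkl','wb'))
c=robot.capture("top"); pickle.dump(c,open('t9.pkl','wb'))
E
```

```text
clock: 18.65
tool_pos: [604.4, -14.4, 190.2]
tool_rot: [-0.001, 0.678, 0.735, -0.001]
wrist_force: [-0.4, -1.3, -2.6]
gripper_width: 13.9
grasp_force: 88.7
d [11.5 -4.8 -1.8] w [-0.002  0.001 -0.005] | t 18.65 pos [604.4 -14.4 190.2] J [ 0.46  0.57 -0.8   1.56  0.43  1.2  -0.34] F [-0.4 -1.3 -2.6] w 13.9
[604.19508443 -15.35040739 190.32649093] [-4.28502146e-04  6.78467771e-01  7.34628938e-01 -1.27416649e-03]
```

To row units: 35 mm is 0.7, 30 mm is 0.6, -0.004 rad is -0.08.

```bash
python3 steer.py '[0.21, -0.09, 0.2, 0, 0, -0.08, 8, 0.21, -0.09, 0.4, 0, 0, -0.08, 8, 0.21, -0.09, 0.6, 0, 0, -0.08, 8, 0.21, -0.09, 0.7, 0, 0, -0.08, 8, 0.21, -0.09, 0.7, 0, 0, -0.08, 8]' >/dev/null; python3 steer.py '[0, 0, 0, 0, 0, 0, 8, 0, 0, 0, 0, 0, 0, 8]';  python3 go.py 598.7 -4.3 110 1.657; python3 -c "
from rig import robot
import numpy as np
P=[]
for i in range(3):
    robot.capture('top'); s=robot.observe(); P.append(s['tool_pos'])
print(np.round(P,1))"
```

```text
clock: 19.38
tool_pos: [600.3, -3.3, 156.6]
tool_rot: [0.0, 0.677, 0.736, 0.0]
wrist_force: [0.5, 0.4, -2.1]
gripper_width: 13.7
grasp_force: 88.6
d [-0.8 -1.7 46.6] w [ 0.    -0.    -0.002] | t 19.38 pos [600.3  -3.3 156.6] J [ 0.44  0.59 -0.79  1.62  0.45  1.13 -0.38] F [ 0.5  0.4 -2.1] w 13.7
[[600.3  -3.2 156.7]
 [600.3  -3.1 156.8]
 [600.2  -3.  156.8]]
```

To row units: 47 mm is 0.94, 40 mm is 0.8, -0.002 rad is -0.04.

```bash
python3 steer.py '[-0.02, -0.03, 0.2, 0, 0, -0.04, 8, -0.02, -0.03, 0.4, 0, 0, -0.04, 8, -0.02, -0.03, 0.6, 0, 0, -0.04, 8, -0.02, -0.03, 0.8, 0, 0, -0.04, 8, -0.02, -0.03, 0.94, 0, 0, -0.04, 8]' >/dev/null; python3 steer.py '[0, 0, 0, 0, 0, 0, 8, 0, 0, 0, 0, 0, 0, 8]';  python3 go.py 598.7 -4.3 95 1.657
```

```text
clock: 20.12
tool_pos: [598.2, -4.1, 108.7]
tool_rot: [-0.001, 0.676, 0.737, -0.0]
wrist_force: [0.5, -0.6, -3.2]
gripper_width: 13.6
grasp_force: 88.6
d [-0.3  0.5 13.7] w [-0.001 -0.     0.001] | t 20.12 pos [598.2  -4.1 108.7] J [ 0.43  0.63 -0.77  1.69  0.5   1.03 -0.42] F [ 0.5 -0.6 -3.2] w 13.6
```

Lid edge is now at about z 67, 10 mm above the rim. Lowering slowly.

```bash
python3 steer.py '[0, 0.006, 0.1, 0, 0, 0, 8, 0, 0.006, 0.2, 0, 0, 0, 8, 0, 0.006, 0.26, 0, 0, 0, 8, 0, 0.006, 0.3, 0, 0, 0, 8, 0, 0.006, 0.3, 0, 0, 0, 8]';  python3 go.py 598.7 -4.3 85 1.657
```

```text
clock: 20.53
tool_pos: [598.5, -4.2, 93.9]
tool_rot: [-0.0, 0.676, 0.737, -0.0]
wrist_force: [0.1, -0.8, -2.6]
gripper_width: 13.4
grasp_force: 88.8
d [-0.1  0.2  8.9] w [-0.001 -0.     0.001] | t 20.53 pos [598.5  -4.2  93.9] J [ 0.42  0.65 -0.76  1.7   0.51  1.   -0.43] F [ 0.1 -0.8 -2.6] w 13.4
```

It slipped over the rim with no contact. Seating it.

```bash
python3 steer.py '[0, 0, 0.06, 0, 0, 0, 8, 0, 0, 0.12, 0, 0, 0, 8, 0, 0, 0.16, 0, 0, 0, 8, 0, 0, 0.18, 0, 0, 0, 8, 0, 0, 0.19, 0, 0, 0, 8]';  python3 go.py 598.7 -4.3 85 1.657
```

```text
clock: 20.95
tool_pos: [598.5, -4.3, 85.0]
tool_rot: [-0.0, 0.676, 0.737, -0.0]
wrist_force: [-3.4, -1.6, 3.7]
gripper_width: 13.6
grasp_force: 89.5
d [-0.   0.2 -0. ] w [-0.     0.     0.001] | t 20.95 pos [598.5  -4.3  85. ] J [ 0.42  0.66 -0.75  1.71  0.52  0.98 -0.44] F [-3.4 -1.6  3.7] w 13.6
```

Contact at the expected height. Releasing, backing off and measuring the dial and marker.

To row units: -140 mm is -2.8, -130 mm is -2.6.

```bash
python3 steer.py '[0, 0, 0, 0, 0, 0, 50, 0, 0, 0, 0, 0, 0, 50, 0, 0, 0, 0, 0, 0, 50, 0, 0, 0, 0, 0, 0, 50, 0, 0, 0, 0, 0, 0, 50]'; python3 steer.py '[0, 0, -0.4, 0, 0, 0, 50, 0, 0, -1, 0, 0, 0, 50, 0, 0, -1.8, 0, 0, 0, 50, 0, 0, -2.6, 0, 0, 0, 50, 0.8, 0, -2.8, 0, 0, 0, 50]' >/dev/null; python3 go.py 612 -180 200 1.657; python3 - <<'E'
from rig import robot
from h import *
import pickle
for n in ('wrist','top','scene'):
    c=robot.capture(n); pickle.dump(c,open(n+'10.pkl','wb'))
    g=c['image'].max(2)
    cv2.imwrite('pics/%s10.png'%n,cv2.cvtColor(c['image'],cv2.COLOR_RGB2BGR))
    if n=='top':
        # ascii dump of dial area brightness
        for r in range(154,196): print(r,' '.join('%3d'%v for v in c['image'][r,290:334].mean(1)))
E
```

```text
clock: 21.37
tool_pos: [599.0, -4.1, 85.0]
tool_rot: [0.0, 0.676, 0.737, 0.0]
wrist_force: [-0.3, -0.4, -0.4]
gripper_width: 50.2
grasp_force: 0.0
d [-207.6   -2.9   31.1] w [ 0.007  0.005 -0.012] | t 21.78 pos [599.3  27.4 230.1] J [ 0.4   0.52 -0.82  1.51  0.4   1.27 -0.39] F [ 1.8 -0.4 -1.3] w 50.3
154 168 169 168 162 156 156 157 161 165 166 166 167 161 156 157 163 168 171 170 170 169 167 167 162 158 166 170 170 170 172 172 172 170 170 170 171 171 170 168 163 164 168 167 168
155 168 169 168 165 159 157 158 163 166 168 167 158 151 149 158 168 170 169 168 161 161 160 164 159 157 168 168 170 170 171 169 170 169 169 170 171 169 171 169 158 161 167 167 170
156 168 168 169 169 169 169 169 168 168 164 156 141 120 125 147 162 158 154 156 147 140 142 146 148 149 155 158 165 168 171 171 171 172 171 171 170 169 171 165 155 155 165 167 167
157 169 169 170 171 169 170 169 170 169 153 126 121 117 112 133 145 141 139 135 136 132 133 133 135 134 136 144 151 158 162 169 169 170 164 166 170 171 170 169 155 153 163 167 167
158 170 171 171 170 171 172 171 170 167 151 110  96 126 129 119 134 131 130 1
[... 6062 characters left out ...]
 167 171 169 170 170 172 165 166 170 170 167 167 159 147 148 146 140 134 140 149 152 152 161 168 167 168 165 163 161 165 170 168 170 168 167 164 165 165 162 155
193 145 138 136 151 166 169 169 170 170 170 167 166 171 169 171 172 167 165 167 168 162 155 164 167 167 167 167 170 163 161 159 158 158 160 162 161 158 157 151 144 138 138 137 150
194 127 116 123 144 163 171 170 169 170 169 169 170 171 170 170 166 160 162 167 169 169 166 168 167 162 155 154 154 150 143 143 143 142 138 135 129 126 121 115 105  97 105 127 152
195  91  84 103 137 160 168 170 168 170 167 166 167 165 165 162 159 152 153 152 147 144 145 145 142 132 121 118 115 118 117 111 106 104 100  95  92  87  89  85  84  92 113 146 161
```

Lid released and free (wrist force about 0). From the numbers, the white stripe on the bar runs from px (301,175.6) to (308.5,172.2), the marker tab is centred at (302.7,158.5), and the dial axis is at about (311,173.9). I'll work out the angles.

```bash
python3 - <<'E'
from h import *
np.set_printoptions(precision=3,suppress=True)
A=onz('top',(301,175.6),104)[0];B=onz('top',(308.5,172.2),104)[0]; bar=np.arctan2(*(A-B)[[1,0]])
ax=onz('top',(311,173.9),75)[0]; tab=onz('top',(302.7,158.5),78)[0]; t=np.arctan2(*(tab-ax)[[1,0]])
print('bar dir',bar,'A',A,'B',B,'axis',ax,'tab',tab,'r',np.linalg.norm((tab-ax)[:2]),'tab dir',t,'turn',bar-t)
z=.086+np.radians(135); print('dial',z-bar,'marker',z-t)
E
python3 go.py 614.7 -188.6 200 1.99;
```

```text
bar dir 1.9719209706571654 A [ 603.2   -163.945  104.   ] B [ 610.879 -182.053  104.   ] axis [ 612.471 -190.528   75.   ] tab [ 650.772 -171.464   78.   ] r 42.783017487179876 tab dir 0.46183218397210574 turn 1.5100887866850596
dial 0.47027351953517926 marker 1.980362306220239
d [-229.2   -2.    26.8] w [ 0.004 -0.001 -0.327] | t 21.93 pos [595.5  39.7 227.2] J [ 0.39  0.52 -0.83  1.52  0.4   1.26 -0.4 ] F [-0.4 -0.3 -0.3] w 50.1
```

```bash
python3 steer.py '[-4.58, -0.04, 0.2, 0, 0, -6.4, 50, -4.58, -0.04, 0.2, 0, 0, -6.4, 50, -4.58, -0.04, 0.2, 0, 0, -6.4, 50, -4.58, -0.04, 0.2, 0, 0, -6.4, 50, -4.58, -0.04, 0.2, 0, 0, -6.4, 50]' >/dev/null;python3 go.py 614.2 -189 200 1.975; python3 steer.py '[-0.3, 0, 0.2, 0, 0, 0, 50, -0.3, 0, 0.2, 0, 0, 0, 50]' >/dev/null; python3 go.py 614.2 -189 200 1.975
python3 - <<'E'
from rig import robot
from h import *
import pickle
np.set_printoptions(precision=2,suppress=True)
c=robot.capture("wrist"); pickle.dump(c,open('w11.pkl','wb')); g=c['image'].astype(float).mean(2); ax=np.array([614.2,-189])
print('axis px',fishproj(c,[614.2,-189,78]))
# rectify to overhead maps (x up, y left), 1.25 mm/px
def warp(z,h=52,n=70):
    u=np.linspace(h,-h,n); M=np.array([[fishproj(c,[ax[0]+a,ax[1]+b,z]) for b in u] for a in u],np.float32)
    return cv2.remap(c['image'],M[...,0],M[...,1],cv2.INTER_LINEAR)
for z in (77,104): cv2.imwrite('pics/warp%d.png'%z,warp(z))
w=warp(77).mean(2)
for r in range(0,70,2): print('%4.0f'%np.linspace(52,-52,70)[r],' '.join('%3d'%v for v in w[r,::2]))
E
```

```text
d [-14.2  -2.5  14.8] w [-0.001 -0.     0.003] | t 22.35 pos [ 610.9 -174.9  214.8] J [ 0.73  0.62 -0.89  1.43  0.49  1.32  0.22] F [ 0.8 -0.3 -0.3] w 50.2
d [ 4.8 -0.2  2.1] w [-0.005 -0.    -0.007] | t 22.52 pos [ 616.2 -193.3  202.1] J [ 0.74  0.65 -0.88  1.42  0.5   1.31  0.23] F [-0.7  0.1  0. ] w 50.1
axis px [277.89 190.01]
  52 163 162 162 162 161 162 160 161 162 161 162 161 162 159 160 161 162 162 159 156 154 152 152 150 153 151 150 151 152 156 159 159 161 161 161
  49 161 162 161 163 161 158 158 156 154 155 151 154 152 151 158 162 164 164 160 162 155 161 162 163 163 166 164 165 165 165 165 162 161 161 161
  46 151 145 151 153 153 157 157 159 159 159 159 146 156 165 163 164 165 162 163 160 136 164 165 165 164 164 165 165 165 164 165 161 156 161 162
  43 158 164 165 164 163 163 163 165 164 142 129 103 136 156 149 142 137 132 139 138 136 157 162 164 166 165 166 163 164 166 164 163 158 161 161
  40 157 164 164 166 165 166 165 165 149  70 118  92 108 119 117 115 116 115 116 117 115 119 124 145 156 164 165 165 163 166 165 163 158 160 162
  37 154 165 164 165 164 164 165 164 150  
[... 3607 characters left out ...]
 123 112 136 156 119 106 107 106 106 107 106 105 108 105 104 105 105  94  94  98 120 157 159 160 161 160 162 161 156 150
 -41 153 111 112 127 129 126 123 152 164 162 146 123 102 105 106 107 108 105 107 107 106 104 105 122 148 157 161 161 161 160 160 160 160 158 151
 -44 150 119 104 124 128 129 143 166 163 164 164 163 154 126 121 122 108 101 106 122 129 145 154 160 162 159 160 160 159 158 160 159 158 151 146
 -47 146 125  97 124 129 129 142 164 164 164 163 165 165 164 162 165 156 154 156 163 164 162 158 158 154 148 150 147 146 145 141 138 135 137 146
 -50 134 128  98 125 129 128 135 159 164 163 160 161 151 158 162 163 163 163 164 161 158 153 138 123 123 118 120 121 124 126 129 132 139 152 154
```

The rectified view confirms the axis at (614.2, -189): the ring and skirt are centred on it. The tab points at 0.49 rad and the pointer at 1.96 rad, so the turn needed is about 1.48 rad clockwise. Descending onto the bar.

```bash
python3 go.py 614.2 -189 150 1.96; python3 steer.py '[0.02, 0, 0.4, 0, 0, 0.2, 50, 0.02, 0, 0.8, 0, 0, 0.2, 50, 0.02, 0, 1, 0, 0, 0.2, 50, 0.02, 0, 1, 0, 0, 0.2, 50, 0.02, 0, 1, 0, 0, 0.2, 50]' >/dev/null;  python3 go.py 614.2 -189 56 1.96
```

```text
d [ 1.  -1.7 53.2] w [-0.003 -0.002  0.012] | t 22.57 pos [ 616.4 -189.2  203.2] J [ 0.73  0.64 -0.88  1.42  0.5   1.31  0.23] F [-0.4  0.2 -0.7] w 49.8
d [-3.9 -4.6 99.9] w [-0.    -0.001  0.009] | t 22.98 pos [ 617.  -183.7  155.9] J [ 0.72  0.68 -0.86  1.5   0.53  1.21  0.18] F [0.5 0.3 0.5] w 50.1
```

To row units: 75 mm is 1.5, 70 mm is 1.4, 0.008 rad is 0.16.

```bash
python3 steer.py '[-0.08, -0.08, 0.5, 0, 0, 0.16, 45, -0.08, -0.08, 1, 0, 0, 0.16, 45, -0.08, -0.08, 1.4, 0, 0, 0.16, 45, -0.08, -0.08, 1.5, 0, 0, 0.16, 45, -0.08, -0.08, 1.5, 0, 0, 0.16, 45]' >/dev/null;  python3 steer.py '[0, 0, 0, 0, 0, 0, 45, 0, 0, 0, 0, 0, 0, 45]'>/dev/null; python3 go.py 614.2 -189 56 1.96
```

```text
d [ 1.4 -1.8 26.8] w [0.003 0.001 0.   ] | t 23.57 pos [ 616.3 -189.6   82.8] J [ 0.72  0.74 -0.82  1.59  0.6   1.07  0.12] F [ 0.6 -0.2  0.3] w 44.9
```

```bash
python3 steer.py '[0.028, -0.036, 0.2, 0, 0, 0, 45, 0.028, -0.036, 0.4, 0, 0, 0, 45, 0.028, -0.036, 0.52, 0, 0, 0, 45, 0.028, -0.036, 0.52, 0, 0, 0, 45, 0.028, -0.036, 0.52, 0, 0, 0, 45]';  python3 steer.py '[0, 0, 0, 0, 0, 0, 6, 0, 0, 0, 0, 0, 0, 6, 0, 0, 0, 0, 0, 0, 6, 0, 0, 0, 0, 0, 0, 6, 0, 0, 0, 0, 0, 0, 6]' 40; python3 go.py 614.2 -189 56 1.96
```

```text
clock: 23.98
tool_pos: [612.4, -189.3, 54.1]
tool_rot: [-0.001, 0.557, 0.83, -0.0]
wrist_force: [-0.2, 0.4, -0.0]
gripper_width: 45.0
grasp_force: 0.0
clock: 24.4
tool_pos: [613.1, -189.2, 55.3]
tool_rot: [0.0, 0.557, 0.83, 0.0]
wrist_force: [-0.5, -0.8, 2.4]
gripper_width: 12.7
grasp_force: 42.4
d [-0.2  1.1 -0.7] w [ 0.001  0.    -0.   ] | t 24.4 pos [ 613.1 -189.2   55.3] J [ 0.71  0.77 -0.8   1.62  0.62  1.02  0.1 ] F [-0.5 -0.8  2.4] w 12.7
```

Gripped the bar. Turning clockwise.

To row units: 0.28 rad is 5.6.

```bash
python3 steer.py '[0, 0, 0, 0, 0, 1.6, 6, 0, 0, 0, 0, 0, 3.6, 6, 0, 0, 0, 0, 0, 5.6, 6, 0, 0, 0, 0, 0, 7.6, 6, 0, 0, 0, 0, 0, 9.6, 6]'; python3 steer.py '[0, 0, 0, 0, 0, 2, 6, 0, 0, 0, 0, 0, 4, 6, 0, 0, 0, 0, 0, 6, 6, 0, 0, 0, 0, 0, 8, 6, 0, 0, 0, 0, 0, 10, 6]'; python3 go.py 614 -189 56 0.48
```

```text
clock: 24.82
tool_pos: [614.0, -189.1, 55.3]
tool_rot: [0.001, 0.74, 0.673, 0.001]
wrist_force: [2.6, 0.2, -0.8]
gripper_width: 13.0
grasp_force: 42.1
clock: 25.23
tool_pos: [614.8, -189.4, 55.3]
tool_rot: [0.001, 0.883, 0.469, 0.002]
wrist_force: [5.3, -1.0, -2.1]
gripper_width: 12.9
grasp_force: 41.9
d [-0.1 -0.9 -0.7] w [ 0.003 -0.003  0.495] | t 25.23 pos [ 614.8 -189.4   55.3] J [ 0.57  0.7  -0.54  1.62  0.43  0.93 -0.71] F [ 5.3 -1.  -2.1] w 12.9
```

Units first: shifts go in units of 50 mm and turns go in units of 0.05 rad. So 0.49 rad is 9.8.

```bash
python3 steer.py '[0, 0, 0, 0, 0, 2, 6, 0, 0, 0, 0, 0, 4, 6, 0, 0, 0, 0, 0, 6, 6, 0, 0, 0, 0, 0, 8, 6, 0, 0, 0, 0, 0, 9.8, 6]'; python3 steer.py '[0, 0, 0, 0, 0, 0, 6, 0, 0, 0, 0, 0, 0, 6]'; python3 go.py 614 -189 56 0.48; python3 steer.py '[0, 0, 0, 0, 0, 0, 45, 0, 0, 0, 0, 0, 0, 45, 0, 0, 0, 0, 0, 0, 45, 0, 0, 0, 0, 0, 0, 45]';  python3 steer.py '[0, 0, -0.6, 0, 0, 0, 45, 0, 0, -1.4, 0, 0, 0, 45, 0, 0, -2.2, 0, 0, 0, 45, 0, 0, -2.9, 0, 0, 0, 45, 0, 0, -2.9, 0, 0, 0, 45]'; python3 go.py 614 -189 200 0.48
cat > dial.py <<'E'
from rig import robot
from h import *
np.set_printoptions(precision=2,suppress=True)
c=robot.capture("wrist"); ax=np.array([614.2,-189])
def prof(z,r0,r1):  # brightness over direction, averaged over radius
    o=[]
    for a in np.arange(0,1.0,.04):
        v=[cv2.getRectSubPix(c['image'],(1,1),tuple(map(float,fishproj(c,[ax[0]+r*np.cos(a),ax[1]+r*np.sin(a),z])))).mean() for r in np.arange(r0,r1,1.)]
        o.append(np.mean(v))
    return np.array(o)
print('ang ',np.arange(0,1.0,.04)); 
for z,a,b in ((104,12,27),(77,33,36),(78,39,47)): print(z,a,b,prof(z,a,b).round())
E
python3 dial.py
```

```text
clock: 25.65
tool_pos: [615.4, -190.1, 55.3]
tool_rot: [0.001, 0.971, 0.24, 0.002]
wrist_force: [5.1, -2.9, -3.3]
gripper_width: 13.1
grasp_force: 41.7
clock: 25.82
tool_pos: [615.4, -190.0, 55.3]
tool_rot: [0.001, 0.97, 0.242, 0.002]
wrist_force: [6.0, -3.1, -2.8]
gripper_width: 13.0
grasp_force: 41.7
d [-0.7 -1.6 -0.7] w [ 0.003 -0.004  0.009] | t 25.82 pos [ 615.4 -190.    55.3] J [ 0.5   0.68 -0.4   1.62  0.32  0.9  -1.11] F [ 6.  -3.1 -2.8] w 13.0
clock: 26.15
tool_pos: [612.4, -189.1, 54.7]
tool_rot: [-0.0, 0.97, 0.243, -0.0]
wrist_force: [0.1, -0.6, 0.7]
gripper_width: 44.9
grasp_force: 0.0
clock: 26.57
tool_pos: [616.3, -189.4, 207.8]
tool_rot: [0.003, 0.97, 0.242, 0.005]
wrist_force: [0.5, -0.1, -0.0]
gripper_width: 44.9
grasp_force: 0.0
d [-1.9 -1.5  7.8] w [ 0.008 -0.009  0.01 ] | t 26.57 pos [ 616.3 -189.4  207.8] J [ 0.52  0.54 -0.45  1.43  0.25  1.21 -1.04] F [ 0.5 -0.1 -0. ] w 44.9
ang  [0.   0.04 0.08 0.12 0.16 0.2  0.24 0.28 0.32 0.36 0.4  0.44 0.48 0.52
 0.56 0.6  0.64 0.68 0.72 0.76 0.8  0.84 0.88 0.92 0.96]
104 12 27 [ 50.  50.  49.  49.  47.  48.  50.  55.  63.  79. 106. 137. 156. 155.
 132.  97.  71.  56.  49.  46.  44.  43.  44.  43.  43.]
77 33 36 [115. 116. 117. 116. 115. 114. 116. 116. 115. 117. 127. 147. 158. 154.
 125. 109. 113. 114. 114. 115. 113. 114. 113. 113. 112.]
78 39 47 [133. 131. 133. 133. 133. 132. 131. 131. 129. 118.  87.  94. 136. 106.
  73. 109. 129. 128. 129. 128. 129. 127. 124. 125. 126.]
```

The pointer (0.484–0.497) and the tab (0.483) now coincide. A last check on the lid and jars by code before handing in.

To row units: -10 mm is -0.2, -80 mm is -1.6.

```bash
python3 steer.py '[0.8, 0, -0.2, 0, 0, 0, 45, 1.6, 0, -0.4, 0, 0, 0, 45, 1.6, -0.8, -0.4, 0, 0, 0, 45, 1.6, -1.6, -0.4, 0, 0, 0, 45, 1.6, -1.6, -0.4, 0, 0, 0, 45]' >/dev/null; python3 - <<'E'
from rig import robot
from h import *
np.set_printoptions(precision=3,suppress=True)
s=robot.observe(); print(s['clock'],s['tool_pos'],s['wrist_force'])
y=np.array([-np.sin(.086),np.cos(.086),0]); 
for n in ('top','scene'):
    c=robot.capture(n); g=c['image'].max(2); cv2.imwrite('pics/%s12.png'%n,cv2.cvtColor(c['image'],cv2.COLOR_RGB2BGR))
    print(n,'expected handle top centre/ends',proj(n,[[598.7,-3.3,139],598.7*0+np.array([598.7,-3.3,139])+43*y,np.array([598.7,-3.3,139])-43*y]))
    k,l,st,ce=cv2.connectedComponentsWithStats((g<75).astype(np.uint8))
    e=proj(n,[598.7,-3.3,139])[0]
    for i in range(1,k):
        if 60<st[i,4]<5000 and np.hypot(*(ce[i]-e))<40: print(st[i],ce[i],cv2.minAreaRect(np.argwhere(l==i)[:,::-1].astype(np.float32)), onz(n,ce[i],139))
    im=c['image'].astype(int); m=((im[...,0]>100)&(im[...,0]-im[...,1]>40)).astype(np.uint8)
    k,l,st,ce=cv2.connectedComponentsWithStats(m)
    for i in range(1,k):
        if 50<st[i,4]<1500 and np.hypot(*(ce[i]-e))<70: print('red',st[i],onz(n,ce[i],97))
E
```

```text
27.0333 [642.829 -70.372 218.252] [0.174 1.475 1.307]
top expected handle top centre/ends [[231.791 176.543]
 [213.061 178.676]
 [250.494 174.413]]
scene expected handle top centre/ends [[245.215 192.284]
 [236.451 197.954]
 [253.571 186.878]]
[272 181  19  11 126] [282.5   184.563] ((281.0, 186.0), (10.0, 18.0), 90.0) [[ 542.049 -104.77   139.   ]]
[238 187  19  20 166] [246.855 195.235] ((246.76922607421875, 196.1538543701172), (9.984603881835938, 24.406808853149414), 56.3099365234375) [[582.26    9.929 139.   ]]
red [ 271  127   48   41 1346] [[ 788.245 -537.421   97.   ]]
```

The handle blob in the scene view, at (238–257, 187–207), matches a fully seated lid. The robot is clear of everything, so I'm handing in.

```bash
python3 steer.py '[0, 0, 0, 0, 0, 0, 45, 0, 0, 0, 0, 0, 0, 45, 0, 0, 0, 0, 0, 0, 45]'; python3 -c "
from rig import robot
print(robot.finish_job())"
```

```text
clock: 27.38
tool_pos: [645.7, -82.8, 219.3]
tool_rot: [0.0, 0.97, 0.241, -0.0]
wrist_force: [-0.6, -0.6, 0.5]
gripper_width: 45.3
grasp_force: 0.0
the job is handed in; nothing more can be done
None
```

I handed the job in at 27.4 s: both jars are in their cells, the lid is on and the pointer is at the tab to within about 0.01 rad by camera, but `finish_job` gave no verdict, and lid seating rests on contact height and one camera check.

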